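Reverse the saw-spindle parts onto the assembly tray

ROBOT

A 6-joint arm with a two-finger parallel gripper is mounted at the origin on the work surface. World frame = base frame: x ahead of the robot, y to its left, z up, the work surface at z = 0. Lengths are in m, angles in rad, forces in N, time in s.
With the tool pointing down it reaches from about 0.225 to 0.875 m from the base axis. Payload 3.4 kg.
Tool frame: the origin (TCP) lies at the very end of the fingers, on their centre line; the grasp point (between the pads) lies 19 mm behind it (grip_depth is the distance from the TCP to the grasp point, in m); x points along the fingers, z is the direction in which the jaws open and shut, and the axes are right-handed (so a half turn about x gives the same grasp; the last joint's range is limited). The gripper opens to 85 mm and grips with 20 to 120 N. Pads are 22 mm wide; open, the fingers measure 114 mm over their backs; the gripper's body (76 mm by 85 mm) begins 54 mm behind the grasp point. The pads swing forward as they close: fully open they stand 13 mm farther back than shut.
Start: joints at [1.08, 0.276, 1.505, -0, 1.361, -0.121], TCP at [0.208, 0.536, 0.203] pointing down, gripper open.
Joint ranges: [-2.89, 2.89], [-0.75, 2.08], [0.22, 2.7], [-1.18, 4.32], [0.11, 2.71], [-2.7, 2.7]. Speed limits (rad/s): [2.57, 2.57, 3.14, 3.14, 3.14, 3.14].

INTERFACE

Orientations are given as a unit quaternion [w, x, y, z].
In Python, from rig import get_state, get_image, sign_off, grip_depth gives the robot as it stands. The module is installed in compiled form; this text tells all that it offers.
- The arm moves only by the tool arm_command, never from a script. Its argument "series" is a list of rows, each an object with "dp": the shift along the tool's x, y, z scaled (see below), a list of three; "angular": the turn, a rotation vector about the tool's x, y, z scaled (see below), a list of three; "gripper": the finger opening in mm, from 0 to 85.4. A call has exactly 8 rows; each row shifts and turns the pose as measured when the row begins, along the tool's axes as they then stand; what a row does not reach is not made up. The controller multiplies each number of a shift by 0.12 m and each number of a turn by 90 degrees. A row lasts 1/8 s, in which the tool goes at most 62.5 mm and 10.7 degrees, less where a joint would pass 70% of its speed; a pose out of reach is approached as far as the arm can. A call with a number of a shift or a turn outside -1 to 1 is refused whole. A call with a gripper value outside its range is refused whole. The fingers move at their own pace and stop on an object; "grip_force" is the grip in N (left out, the last holds). Time passes only in rows, so rows that do not move let the fingers close, or fill a call up. It gives the time, the measured TCP pose, the force and the opening at its end, in the units of the state.
- get_state(): the state, without advancing time (a new reading comes with each control period).
- get_image(name): name is "scene" or "side" or "wrist"; returns a dict with "image" (400x640x3 uint8, blue, green, red), "depth" (400x640 float32, m along the optical axis (not along the pixel's ray), 0 where there is no reading), "mtx" (3x3 intrinsics, pixels), "view" (4x4, takes a point from world to camera coordinates); the wrist camera has in their place "mount" (4x4, takes a point from camera to tool coordinates, whose origin is the TCP and whose axes are the tool frame's). Camera axes: x right, y up, looking along -z (the intrinsics and any distortion apply to the point x, -y, -z); pixel columns grow to the right and rows downward; lengths in m; the calibration is good to about 2 mm. The wrist camera is an equidistant fisheye: a pixel r from the principal point sees the ray r / f radians off the axis. A picture is of the moment at which its call begins: read the wrist's pose just before it.
- sign_off(): hands the job in, once; it reports no verdict.
The state is a dict: "clock": time; "qpos": joint angles; "qd": joint speeds; "effort": joint torques, N m; "position": TCP position; "ee_rot": TCP orientation; "contact_force": force on the tool from outside, world axes, zero at the start; "moment": the same for the moment, N m; "width": finger opening in m.
Only numpy, scipy, OpenCV 4.12 (cv2) and the standard library are available. Lean on these libraries where they do the work, as an engineer would, in place of code of your own. Each camera call takes 0.05 s, during which the arm holds its last target. There are 200 camera calls.

TASK

The four parts of the saw's spindle stand on the plywood board in the order in which they came off. Move them to the grey ribbed tray in the reverse order for reassembly: seen from the robot, the leftmost part on the board goes into the rightmost bay of the tray, the second from the left into the second from the right, and so on. Stand each part upright, same way up as it is now, in the middle of its bay on the rubber pad.

Things in the scene. Friction and masses are not known exactly. Their poses are not given: they have to be found in the camera images.
- sleeve: Spacer sleeve: plain upright steel tube, the tallest and slimmest part, 38 mm outer diameter, 22 mm bore, 46 mm high. Origin: centre of its underside, z up along its axis. About 0.27 kg.
- flange: Blade flange: thin steel disc, 60 mm diameter and 8 mm thick, at the bottom, with a hub of 34 mm diameter on it, 44 mm high in all, 20 mm bore through. Grip it by the hub. Origin: centre of the disc's underside, z up along its axis. About 0.31 kg.
- pulley: Belt pulley: aluminium, 58 mm diameter, 30 mm high, rims 8 mm high at top and bottom with a 14 mm wide groove (44 mm diameter) between, 20 mm bore. Grip it across both rims. Origin: centre of its underside, z up along its axis. About 0.18 kg.
- nut: Hexagon spindle nut: steel, 46 mm across flats, 28 mm high, with a bore of about 28 mm. Origin: centre of its underside, z up; its x axis is square to one pair of flats (the other pairs at 60 and 120 degrees from it). About 0.25 kg.
- pad_sleeve: Black rubber pad, 74 (x) by 70 (y) by 3 mm, fixed on the plywood board, the one on which the sleeve stands at the start (it stays there when the part has gone). The four pads look alike and swap places from start to start. Origin: centre of its underside, 12 mm above the bench; axes as the board's.
- pad_flange: Black rubber pad, 74 (x) by 70 (y) by 3 mm, fixed on the plywood board, the one on which the flange stands at the start (it stays there when the part has gone). The four pads look alike and swap places from start to start. Origin: centre of its underside, 12 mm above the bench; axes as the board's.
- pad_pulley: Black rubber pad, 74 (x) by 70 (y) by 3 mm, fixed on the plywood board, the one on which the pulley stands at the start (it stays there when the part has gone). The four pads look alike and swap places from start to start. Origin: centre of its underside, 12 mm above the bench; axes as the board's.
- pad_nut: Black rubber pad, 74 (x) by 70 (y) by 3 mm, fixed on the plywood board, the one on which the nut stands at the start (it stays there when the part has gone). The four pads look alike and swap places from start to start. Origin: centre of its underside, 12 mm above the bench; axes as the board's.
- board: Plywood teardown board, 120 (x) by 330 (y) by 12 mm, fixed, no ribs, with the four rubber pads at y = +120, +40, -40 and -120 mm (x = 0); the tops of the pads are 15 mm above the bench. Origin: centre of its underside; x away from the robot, y to the robot's left (turned up to 20 degrees). It may stand on the robot's left or right.
- tray: Grey steel tray, 120 (x) by 330 (y) by 12 mm, fixed, on the other side from the board. Four bays at y = +120, +40, -40, -120 mm (x = 0), each with a rubber pad (top 15 mm above the bench). Ribs 4 mm thick, 100 mm long in x, 24 mm above the bench, at y = -160, -80, 0, 80, 160; bays open to front and back. Origin: centre of its underside; x away from the robot, y to its left (turned up to 20 degrees).
There are look-alikes about, which are no part of the job. What is shaped like the nut but red is not meant.

How it is judged:
At the end, for the whole second after the job is handed in: Each part stands upright (within 0.1 rad) on the pad of its bay in the tray, within 15 mm of the bay's centre both along and across the row, at rest, and the row's order from left to right is the reverse of the order in which the parts stood on the board (((y of pad_sleeve in the frame of board between 0.1 and 0.14 m and y of sleeve in the frame of tray between -0.135 and -0.105 m) or (y of pad_sleeve in the frame of board between 0.02 and 0.06 m and y of sleeve in the frame of tray between -0.055 and -0.025 m) or (y of pad_sleeve in the frame of board between -0.06 and -0.02 m and y of sleeve in the frame of tray between 0.025 and 0.055 m) or (y of pad_sleeve in the frame of board between -0.14 and -0.1 m and y of sleeve in the frame of tray between 0.105 and 0.135 m)) and x of sleeve in the frame of tray between -0.015 and 0.015 m and z of sleeve in the frame of tray between 0.01 and 0.019 m and angle between each of sleeve, flange, pulley, nut's own z axis and vertical below 0.1 rad and linear speed of each of sleeve, flange, pulley, nut below 0.02 m/s and angular speed of each of sleeve, flange, pulley, nut below 0.2 rad/s and ((y of pad_flange in the frame of board between 0.1 and 0.14 m and y of flange in the frame of tray between -0.135 and -0.105 m) or (y of pad_flange in the frame of board between 0.02 and 0.06 m and y of flange in the frame of tray between -0.055 and -0.025 m) or (y of pad_flange in the frame of board between -0.06 and -0.02 m and y of flange in the frame of tray between 0.025 and 0.055 m) or (y of pad_flange in the frame of board between -0.14 and -0.1 m and y of flange in the frame of tray between 0.105 and 0.135 m)) and x of flange in the frame of tray between -0.015 and 0.015 m and z of flange in the frame of tray between 0.01 and 0.019 m and ((y of pad_pulley in the frame of board between 0.1 and 0.14 m and y of pulley in the frame of tray between -0.135 and -0.105 m) or (y of pad_pulley in the frame of board between 0.02 and 0.06 m and y of pulley in the frame of tray between -0.055 and -0.025 m) or (y of pad_pulley in the frame of board between -0.06 and -0.02 m and y of pulley in the frame of tray between 0.025 and 0.055 m) or (y of pad_pulley in the frame of board between -0.14 and -0.1 m and y of pulley in the frame of tray between 0.105 and 0.135 m)) and x of pulley in the frame of tray between -0.015 and 0.015 m and z of pulley in the frame of tray between 0.01 and 0.019 m and ((y of pad_nut in the frame of board between 0.1 and 0.14 m and y of nut in the frame of tray between -0.135 and -0.105 m) or (y of pad_nut in the frame of board between 0.02 and 0.06 m and y of nut in the frame of tray between -0.055 and -0.025 m) or (y of pad_nut in the frame of board between -0.06 and -0.02 m and y of nut in the frame of tray between 0.025 and 0.055 m) or (y of pad_nut in the frame of board between -0.14 and -0.1 m and y of nut in the frame of tray between 0.105 and 0.135 m)) and x of nut in the frame of tray between -0.015 and 0.015 m and z of nut in the frame of tray between 0.01 and 0.019 m); the robot touches nothing.
It also fails if it takes over 104 s, if anything falls off the work surface, if the arm or the gripper's body presses on something with over 40 N, if the wrist force passes 120 N, or if a joint passes its speed limit or range.

## Working session

There is one attempt and no reset: what is moved stays moved. The work goes in short steps, Python scripts to look and compute and a tool call to move; the robot and the scene stay as the last step left them, time stands still between calls to the robot, and variables do not carry over. Pictures are saved under pics/ and viewed, about 12 in all and at most 16, crops included, and the job is handed in when it is done.

Besides the shell and the picture viewer there is one more tool, called after "Call:" as a command line: name --argument value ..., lists and objects as JSON in quotes. arm_command: Moves the arm, as the interface text tells. Its arguments: {"type":"object","properties":{"series":{"type":"array","items":{"type":"object","properties":{"dp":{"type":"array","items":{"type":"number"}},"angular":{"type":"array","items":{"type":"number"}},"gripper":{"type":"number"}}}},"grip_force":{"type":"number"}},"required":["series"]}

```bash
mkdir -p pics
python3 - <<'E'
from rig import *
import cv2
print(get_state(), grip_depth)
for n in("scene","side"):
    d=get_image(n); cv2.imwrite(f"pics/{n}0.png",d["image"]); print(d["mtx"],d["view"])
E
```

```text
{'clock': 0.0, 'qpos': array([ 1.08001522e+00,  2.76623544e-01,  1.50616783e+00,  1.46067854e-05,
        1.36071055e+00, -1.20982091e-01]), 'qd': array([-0.00156204,  0.00052063,  0.00016738, -0.00182659,  0.00155527,
       -0.00148087]), 'effort': array([ 3.32139462e-03, -4.16768646e+01, -2.45804179e+01,  3.46433444e-04,
        1.10605900e-02,  2.59667253e-06]), 'position': array([0.20752627, 0.53560049, 0.20220967]), 'ee_rot': array([ 0.58280036, -0.39985936,  0.58400281,  0.39924547]), 'contact_force': array([-0.50124109, -0.35696587,  0.40251465]), 'moment': array([ 0.00414403,  0.01202223, -0.02912046]), 'width': 0.08542919798106036} 0.0187
[[453.55560301   0.         314.74702612]
 [  0.         453.55560301 205.2261116 ]
 [  0.           0.           1.        ]] [[-0.5323395   0.84635698  0.01716161  0.260618  ]
 [-0.44953905 -0.29981192  0.84144367  0.18275145]
 [ 0.71730698  0.44021889  0.54007224 -1.52519109]
 [ 0.          0.          0.          1.        ]]
[[505.90334495   0.         312.85927708]
 [  0.         505.90334495 200.28288884]
 [  0.           0.           1.        ]] [[ 0.72649808 -0.68683963  0.02125712 -0.36128053]
 [ 0.45238783  0.50133606  0.73756858 -0.26192555]
 [-0.51724829 -0.52622569  0.67493757 -0.95575836]
 [ 0.          0.          0.          1.        ]]
```

View pics/scene0.png

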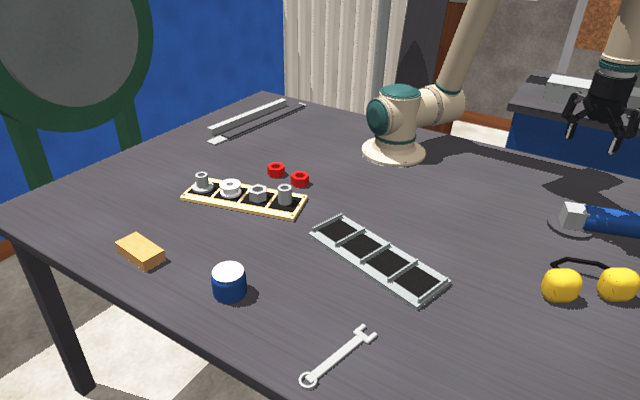

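View pics/side0.png

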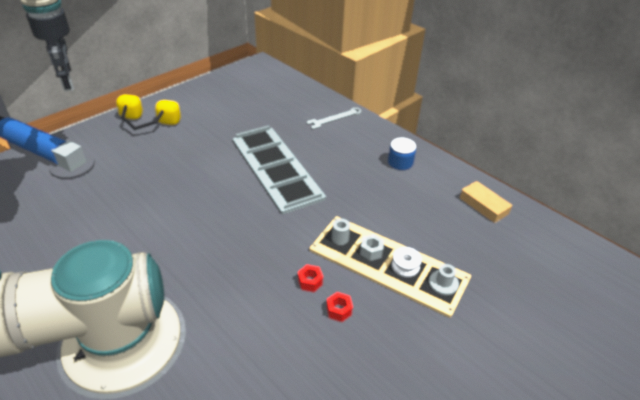

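The order on the board from the left is sleeve, nut, pulley, flange, in side-view pixels (341,232), (372,248), (406,262) and (446,280). The tray is on the robot's left, about (278,167).

```bash
cat > h.py <<'E'
from rig import *
import numpy as np, cv2
from scipy.spatial.transform import Rotation as R
def cloud(n):
    d=get_image(n); D=d["depth"]; K=d["mtx"]; v,u=np.mgrid[:400,:640]
    P=np.stack([(u-K[0,2])/K[0,0]*D,-(v-K[1,2])/K[1,1]*D,-D],-1)
    W=(P-d["view"][:3,3])@d["view"][:3,:3]
    W[D==0]=np.nan
    return d,W
def rect(p):
    (c,s,a)=cv2.minAreaRect(p.astype(np.float32)); return np.round(c,4),np.round(s,4),round(a,2)
E
python3 - <<'E'
from h import *
for n,seeds in (("side",dict(tray=(278,167),s=(341,225),n=(372,243),p=(406,257),f=(446,270))),("scene",dict(tray=(380,258),s=(284,190),n=(257,190),p=(230,185),f=(202,178)))):
    d,W=cloud(n); z=W[...,2]
    for k,(u,v) in seeds.items(): print(n,k,np.round(W[v,u],3))
    u,v=seeds["tray"]; c=W[v,u,:2]
    near=np.linalg.norm(W[...,:2]-c,axis=-1)<.2
    m=near&(z>.007)&(z<.035); m=cv2.morphologyEx(m.astype(np.uint8),cv2.MORPH_OPEN,np.ones((3,3)))>0
    print("tray",rect(W[m][:,:2]),m.sum(), "bench z",np.nanmedian(z[near&(z<.007)]))
    c=W[seeds["n"][1],seeds["n"][0],:2]/2+W[seeds["p"][1],seeds["p"][0],:2]/2
    near=np.linalg.norm(W[...,:2]-c,axis=-1)<.19
    hsv=cv2.cvtColor(d["image"],cv2.COLOR_BGR2HSV)
    m=near&(z>.007)&(z<.02); m=cv2.morphologyEx(m.astype(np.uint8),cv2.MORPH_OPEN,np.ones((3,3)))>0
    print("board",rect(W[m][:,:2]),m.sum())
    m=near&(z>.025)
    N,L,st,ce=cv2.connectedComponentsWithStats(m.astype(np.uint8))
    for i in range(1,N):
        if st[i,4]>30:
            p=W[L==i]; zm=np.percentile(p[:,2],97); t=p[p[:,2]>zm-.006]
            print("part",np.round(ce[i]),st[i,4],"top",round(zm,4),rect(t[:,:2]))
E
```

```text
side tray [0.545 0.184 0.014]
side s [ 0.49  -0.098  0.046]
side n [ 0.515 -0.17   0.027]
side p [ 0.531 -0.251  0.037]
side f [ 0.556 -0.333  0.047]
tray (array([0.5463, 0.1953]), array([0.3367, 0.1227]), 73.76) 3810 bench z 0.0004212259236487431
board (array([ 0.4606, -0.2334]), array([0.2298, 0.3304]), 14.39) 4531
part [340. 230.] 360 top 0.0634 (array([ 0.4781, -0.1056]), array([0.0388, 0.0376]), 80.84)
part [372. 246.] 386 top 0.0455 (array([ 0.5018, -0.1792]), array([0.048 , 0.0497]), 64.91)
part [406. 259.] 526 top 0.0483 (array([ 0.523 , -0.2571]), array([0.0561, 0.0566]), 43.46)
part [314. 273.] 150 top 0.0317 (array([ 0.3615, -0.1456]), array([0.0521, 0.0292]), 66.92)
part [445. 276.] 376 top 0.0617 (array([ 0.5459, -0.3391]), array([0.0348, 0.0322]), 57.47)
part [342. 301.] 190 top 0.0313 (array([ 0.3548, -0.2327]), array([0.038 , 0.0491]), 8.17)
scene tray [0.556 0.215 0.015]
scene s [ 0.492 -0.094  0.06 ]
scene n [ 0.491 -0.186  0.029]
scene p [ 0.514 -0.262  0.031]
scene f [ 0.557 -0.322  0.054]
tray (array([0.5478, 0.1991]), array([0.3306, 0.1239]), 73.68) 5085 bench z -0.0011028832539321434
board (array([ 0.4567, -0.2311]), array([0.2434, 0.3303]), 14.62) 2009
part [276. 166.] 54 top 0.0283 (array([ 0.3495, -0.2297]), array([0.0508, 0.0449]), 47.35)
part [201. 179.] 185 top 0.058 (array([ 0.5488, -0.3359]), array([0.0348, 0.0311]), 78.45)
part [299. 175.] 60 top 0.0282 (array([ 0.3578, -0.1378]), array([0.0468, 0.0415]), 60.21)
part [230. 186.] 249 top 0.0448 (array([ 0.5259, -0.2516]), array([0.0574, 0.0552]), 9.27)
part [257. 192.] 212 top 0.0429 (array([ 0.5058, -0.1738]), array([0.0523, 0.043 ]), 37.55)
part [284. 193.] 243 top 0.0604 (array([ 0.4809, -0.1016]), array([0.0386, 0.0356]), 63.4)
```

```bash
cat >> h.py <<'E'
def jaw(Rm): z=Rm.apply([0,0,1]); return np.degrees(np.arctan2(z[1],z[0]))
def plan(xyz,psi,nmin=1,step=.06,rows=8):
    """rows taking TCP to xyz, tool down, jaws along world angle psi (deg, mod 180)"""
    s=get_state(); p=s["position"]; q=s["ee_rot"]; R0=R.from_quat(q[[1,2,3,0]])
    best=None
    for k in (0,180,-180):
        a=np.radians(psi+k); z=np.array([np.cos(a),np.sin(a),0]); x=np.array([0,0,-1.])
        Rt=R.from_matrix(np.stack([x,np.cross(z,x),z],1)); rv=(R0.inv()*Rt).as_rotvec()
        if best is None or np.linalg.norm(rv)<np.linalg.norm(best): best=rv
    rv=best; d=np.array(xyz)-p
    n=max(nmin,int(np.ceil(np.linalg.norm(d)/step)),int(np.ceil(np.degrees(np.linalg.norm(rv))/10.5)))
    print("t",round(s["clock"],2),"pos",p.round(4),"jaw",round(jaw(R0),1),"q6",round(s["qpos"][5],2),"w",round(s["width"],4),"F",s["contact_force"].round(1),"n",n)
    print("world d",d.round(4),"tilt/turn deg",np.degrees(rv).round(2))
    for i in range(min(n,rows)):
        Ri=R0*R.from_rotvec(rv*i/n)
        print("dp",list((Ri.inv().apply(d/n)/.12).round(2 if n>1 else 3)),"ang",list((np.degrees(rv)/n/90).round(3)))
E
python3 - <<'E'
from h import *
plan([.51,-.22,.26],16,rows=16)
E
```

```text
t 0.2 pos [0.2077 0.5358 0.2026] jaw 68.8 q6 -0.12 w 0.0852 F [0.1 0.  0.4] n 14
world d [ 0.3023 -0.7558  0.0574] tilt/turn deg [ 5.281e+01 -6.000e-02  2.000e-02]
dp [np.float64(-0.03), np.float64(-0.33), np.float64(-0.35)] ang [np.float64(0.042), np.float64(-0.0), np.float64(0.0)]
dp [np.float64(-0.03), np.float64(-0.35), np.float64(-0.33)] ang [np.float64(0.042), np.float64(-0.0), np.float64(0.0)]
dp [np.float64(-0.03), np.float64(-0.37), np.float64(-0.31)] ang [np.float64(0.042), np.float64(-0.0), np.float64(0.0)]
dp [np.float64(-0.03), np.float64(-0.39), np.float64(-0.28)] ang [np.float64(0.042), np.float64(-0.0), np.float64(0.0)]
dp [np.float64(-0.03), np.float64(-0.41), np.float64(-0.26)] ang [np.float64(0.042), np.float64(-0.0), np.float64(0.0)]
dp [np.float64(-0.03), np.float64(-0.43), np.float64(-0.23)] ang [np.float64(0.042), np.float64(-0.0), np.float64(0.0)]
dp [np.float64(-0.03), np.float64(-0.44), np.float64(-0.2)] ang [np.float64(0.042), np.float64(-0.0), np.float64(0.0)]
dp [np.float64(-0.03), np.float64(-0.45), np.float64(-0.17)] ang [np.float64(0.042), np.float64(-0.0), np.float64(0.0)]
dp [np.float64(-0.03), np.float64(-0.46), np.float64(-0.14)] ang [np.float64(0.042), np.float64(-0.0), np.float64(0.0)]
dp [np.float64(-0.03), np.float64(-0.47), np.float64(-0.11)] ang [np.float64(0.042), np.float64(-0.0), np.float64(0.0)]
dp [np.float64(-0.03), np.float64(-0.48), np.float64(-0.08)] ang [np.float64(0.042), np.float64(-0.0), np.float64(0.0)]
dp [np.float64(-0.03), np.float64(-0.48), np.float64(-0.05)] ang [np.float64(0.042), np.float64(-0.0), np.float64(0.0)]
dp [np.float64(-0.03), np.float64(-0.48), np.float64(-0.01)] ang [np.float64(0.042), np.float64(-0.0), np.float64(0.0)]
dp [np.float64(-0.03), np.float64(-0.48), np.float64(0.02)] ang [np.float64(0.042), np.float64(-0.0), np.float64(0.0)]
```

Call:
arm_command --series '[{"dp":[-0.03,-0.33,-0.35],"angular":[0.042,0,0],"gripper":85},{"dp":[-0.03,-0.35,-0.33],"angular":[0.042,0,0],"gripper":85},{"dp":[-0.03,-0.37,-0.31],"angular":[0.042,0,0],"gripper":85},{"dp":[-0.03,-0.39,-0.28],"angular":[0.042,0,0],"gripper":85},{"dp":[-0.03,-0.41,-0.26],"angular":[0.042,0,0],"gripper":85},{"dp":[-0.03,-0.43,-0.23],"angular":[0.042,0,0],"gripper":85},{"dp":[-0.03,-0.44,-0.2],"angular":[0.042,0,0],"gripper":85},{"dp":[-0.03,-0.45,-0.17],"angular":[0.042,0,0],"gripper":85}]'

```text
clock: 1.2
position: [0.3806, 0.0956, 0.2312]
ee_rot: [0.669, -0.232, 0.667, 0.23]
contact_force: [0.6, -0.0, 0.8]
width: 0.0851
```

```bash
sed -i 's/list((Ri.inv().apply(d\/n)\/.12).round(2 if n>1 else 3))/(Ri.inv().apply(d\/n)\/.12).round(3).tolist()/; s/list((np.degrees(rv)\/n\/90).round(3))/(np.degrees(rv)\/n\/90).round(3).tolist()/' h.py; python3 -c "
from h import *
plan([.51,-.22,.26],16,rows=16)"
```

```text
t 1.2 pos [0.3806 0.0956 0.2312] jaw 38.1 q6 -0.6 w 0.0851 F [ 0.6 -0.   0.8] n 6
world d [ 0.1294 -0.3156  0.0288] tilt/turn deg [22.14  0.15  0.14]
dp [-0.039, -0.456, -0.129] ang [0.041, 0.0, 0.0]
dp [-0.039, -0.463, -0.1] ang [0.041, 0.0, 0.0]
dp [-0.039, -0.469, -0.07] ang [0.041, 0.0, 0.0]
dp [-0.039, -0.472, -0.039] ang [0.041, 0.0, 0.0]
dp [-0.04, -0.474, -0.009] ang [0.041, 0.0, 0.0]
dp [-0.04, -0.473, 0.022] ang [0.041, 0.0, 0.0]
```

Motion tracks accurately.

Call:
arm_command --series '[{"dp":[-0.04,-0.456,-0.129],"angular":[0.041,0,0],"gripper":85},{"dp":[-0.04,-0.463,-0.1],"angular":[0.041,0,0],"gripper":85},{"dp":[-0.04,-0.469,-0.07],"angular":[0.041,0,0],"gripper":85},{"dp":[-0.04,-0.472,-0.039],"angular":[0.041,0,0],"gripper":85},{"dp":[-0.04,-0.474,-0.009],"angular":[0.041,0,0],"gripper":85},{"dp":[-0.04,-0.473,0.022],"angular":[0.041,0,0],"gripper":85},{"dp":[0,0,0],"angular":[0,0,0],"gripper":85},{"dp":[0,0,0],"angular":[0,0,0],"gripper":85}]'

```text
clock: 2.2
position: [0.5106, -0.2359, 0.2603]
ee_rot: [0.703, -0.091, 0.699, 0.091]
contact_force: [-0.8, 0.1, -0.0]
width: 0.0852
```

```bash
cat >> h.py <<'E'
def wcloud():
    s=get_state(); q=s["ee_rot"]; Rm=R.from_quat(q[[1,2,3,0]]); d=get_image("wrist"); K=d["mtx"]; D=d["depth"]
    v,u=np.mgrid[:400,:640]; x=(u-K[0,2])/K[0,0]; y=(v-K[1,2])/K[1,1]; r=np.hypot(x,y)+1e-9; t=np.tan(np.minimum(r,1.5))/r
    P=np.stack([x*t*D,-y*t*D,-D],-1)
    T=P@d["mount"][:3,:3].T+d["mount"][:3,3]; W=T.reshape(-1,3)@Rm.as_matrix().T+s["position"]; W=W.reshape(T.shape)
    W[D==0]=np.nan; return d,W,T
E
python3 - <<'E'
from h import *
plan([.51,-.22,.26],16)
d,W,T=wcloud(); cv2.imwrite("pics/w1.png",d["image"]); print(d["mtx"],d["mount"].round(3)); np.savez("w1",W=W,T=T,I=d["image"])
z=W[...,2]; xy=W[...,:2]
for n,c in dict(s=(.4795,-.1035),n=(.504,-.1765),p=(.5245,-.254),f=(.547,-.338)).items():
    m=(np.linalg.norm(xy-c,axis=-1)<.045)&(z>.03)&(z<.075)
    if m.sum()<20: print(n,m.sum()); continue
    zm=np.percentile(z[m],95); t=W[m&(z>zm-.006)]; print(n,m.sum(),"top",round(zm,4),rect(t[:,:2]),cv2.minEnclosingCircle(t[:,:2].astype(np.float32)))
E
```

```text
t 2.2 pos [ 0.5106 -0.2359  0.2603] jaw 14.8 q6 -0.82 w 0.0852 F [-0.8  0.1 -0. ] n 1
world d [-0.0006  0.0159 -0.0003] tilt/turn deg [-1.21  0.32  0.01]
dp [0.003, 0.129, 0.029] ang [-0.013, 0.004, 0.0]
[[309.70691629   0.         320.62610897]
 [  0.         309.70691629 202.5768468 ]
 [  0.           0.           1.        ]] [[ 0.001  0.324 -0.946 -0.17 ]
 [ 0.     0.946  0.324  0.083]
 [ 1.    -0.     0.001  0.001]
 [ 0.     0.     0.     1.   ]]
s 625 top 0.0616 (array([ 0.4811, -0.1036]), array([0.0362, 0.0369]), 14.69) ((0.48094114661216736, -0.10414420068264008), 0.019078902900218964)
n 758 top 0.0436 (array([ 0.5041, -0.1767]), array([0.0462, 0.05  ]), 8.17) ((0.5036568641662598, -0.1773160696029663), 0.026344968006014824)
p 1356 top 0.0456 (array([ 0.5256, -0.2547]), array([0.056 , 0.0564]), 16.05) ((0.526240348815918, -0.2542266845703125), 0.02920343354344368)
f 568 top 0.059 (array([ 0.5482, -0.3364]), array([0.0326, 0.031 ]), 13.92) ((0.5483912825584412, -0.3367195129394531), 0.017141619697213173)
```

View pics/w1.png

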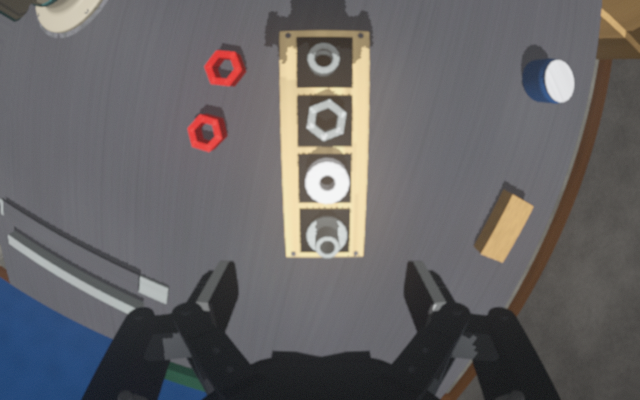

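The wrist view shows the board with sleeve (323,60), nut (327,120), pulley (327,182) and flange (327,237), and the open fingers below. Its positions agree with the fixed cameras to about 1–2 mm. The nut's flats are at about 8°. I'll check where the open fingertips sit, then plan the sleeve.

Run:
```python
from h import *
f=np.load("w1.npz"); T=f["T"]; m=(abs(T[...,1])<.025)&(abs(T[...,2])<.075)&(T[...,0]>-.1)&(T[...,0]<.03)
p=T[m]; print(m.sum(), np.percentile(p[:,0],[50,90,99]), p[p[:,0]>np.percentile(p[:,0],95)].round(3)[::20])
plan([.481,-.1035,.10],16,nmin=4)
plan([.481,-.1035,.027],16,nmin=8)
```

```text
11272 [-0.08921325 -0.05511975 -0.04350641] [[-0.045  0.011 -0.048]
 [-0.046  0.01  -0.047]
 [-0.046  0.01   0.046]
 [-0.045  0.01  -0.043]
 [-0.047  0.01   0.048]
 [-0.043  0.008 -0.042]
 [-0.049  0.011  0.05 ]
 [-0.042  0.007  0.043]
 [-0.049  0.01  -0.045]
 [-0.049  0.01   0.048]
 [-0.044  0.006 -0.041]
 [-0.046  0.006 -0.041]
 [-0.042  0.003  0.044]
 [-0.041  0.002 -0.041]
 [-0.041  0.001 -0.041]
 [-0.049  0.005 -0.041]
 [-0.046  0.003  0.044]
 [-0.045  0.001  0.044]
 [-0.041 -0.002  0.044]
 [-0.041 -0.004 -0.042]
 [-0.047 -0.001 -0.041]
 [-0.046 -0.002  0.044]
 [-0.042 -0.006 -0.041]
 [-0.045 -0.006 -0.041]
 [-0.049 -0.004  0.044]
 [-0.046 -0.007  0.044]
 [-0.047 -0.007  0.043]
 [-0.045 -0.01   0.043]
 [-0.047 -0.012 -0.042]]
t 2.25 pos [ 0.5106 -0.2359  0.2603] jaw 14.8 q6 -0.82 w 0.085 F [0.5 0.  0.1] n 4
world d [-0.0296  0.1324 -0.1603] tilt/turn deg [-1.18  0.32  0.06]
dp [0.334, 0.283, 0.009] ang [-0.003, 0.001, 0.0]
dp [0.334, 0.283, 0.011] ang [-0.003, 0.001, 0.0]
dp [0.334, 0.283, 0.013] ang [-0.003, 0.001, 0.0]
dp [0.334, 0.282, 0.015] ang [-0.003, 0.001, 0.0]
t 2.25 pos [ 0.5106 -0.2359  0.2603] jaw 14.8 q6 -0.82 w 0.085 F [0.5 0.  0.1] n 8
world d [-0.0296  0.1324 -0.2333] tilt/turn deg [-1.18  0.32  0.06]
dp [0.243, 0.142, 0.004] ang [-0.002, 0.0, 0.0]
dp [0.243, 0.141, 0.005] ang [-0.002, 0.0, 0.0]
dp [0.243, 0.141, 0.005] ang [-0.002, 0.0, 0.0]
dp [0.243, 0.141, 0.006] ang [-0.002, 0.0, 0.0]
dp [0.243, 0.141, 0.006] ang [-0.002, 0.0, 0.0]
dp [0.243, 0.141, 0.007] ang [-0.002, 0.0, 0.0]
dp [0.243, 0.141, 0.007] ang [-0.002, 0.0, 0.0]
dp [0.243, 0.141, 0.008] ang [-0.002, 0.0, 0.0]
```

Run:
```python
from h import *
f=np.load("w1.npz"); T=f["T"]
for (u,v) in [(233,263),(230,264),(225,264),(218,264),(234,275),(236,290),(409,263),(407,266),(405,275),(425,264)]: print(u,v,T[v,u].round(4))
```

```text
233 263 [-0.0422  0.008  -0.0418]
230 264 [-0.048   0.0108 -0.0414]
225 264 [-0.0467  0.0099 -0.0444]
218 264 [-0.0476  0.0103 -0.0477]
234 275 [-0.0449  0.0028 -0.0413]
236 290 [-0.0459 -0.0055 -0.0411]
409 263 [-0.0441  0.0092  0.0436]
407 266 [-0.0414  0.0059  0.0437]
405 275 [-0.0408  0.0003  0.0436]
425 264 [ 0.2628 -0.1742  0.176 ]
```

Call:
arm_command --series '[{"dp":[0.334,0.283,0.01],"angular":[-0.003,0.001,0],"gripper":85},{"dp":[0.334,0.283,0.011],"angular":[-0.003,0.001,0],"gripper":85},{"dp":[0.334,0.283,0.013],"angular":[-0.003,0.001,0],"gripper":85},{"dp":[0.334,0.282,0.015],"angular":[-0.003,0.001,0],"gripper":85},{"dp":[0,0,0],"angular":[0,0,0],"gripper":85},{"dp":[0,0,0],"angular":[0,0,0],"gripper":85},{"dp":[0,0,0],"angular":[0,0,0],"gripper":85},{"dp":[0,0,0],"angular":[0,0,0],"gripper":85}]'

```text
clock: 3.25
position: [0.4806, -0.0955, 0.1007]
ee_rot: [0.703, -0.104, 0.697, 0.098]
contact_force: [-0.1, 0.4, 0.4]
width: 0.0847
```

Run:
```python
from h import *
plan([.481,-.1035,.027],16,nmin=4)
```

```text
t 3.25 pos [ 0.4806 -0.0955  0.1007] jaw 16.4 q6 -0.62 w 0.0847 F [-0.1  0.4  0.4] n 4
world d [ 0.0004 -0.008  -0.0737] tilt/turn deg [0.43 0.47 0.49]
dp [0.154, -0.015, -0.005] ang [0.001, 0.001, 0.001]
dp [0.154, -0.015, -0.005] ang [0.001, 0.001, 0.001]
dp [0.154, -0.015, -0.005] ang [0.001, 0.001, 0.001]
dp [0.153, -0.016, -0.004] ang [0.001, 0.001, 0.001]
```

Call:
arm_command --series '[{"dp":[0.154,-0.025,-0.005],"angular":[0.001,0.001,0.001],"gripper":85},{"dp":[0.154,-0.02,-0.005],"angular":[0.001,0.001,0.001],"gripper":85},{"dp":[0.154,-0.015,-0.005],"angular":[0.001,0.001,0.001],"gripper":85},{"dp":[0.153,-0.01,-0.004],"angular":[0.001,0.001,0.001],"gripper":85},{"dp":[0,0,0],"angular":[0,0,0],"gripper":85},{"dp":[0,0,0],"angular":[0,0,0],"gripper":85},{"dp":[0,0,0],"angular":[0,0,0],"gripper":85},{"dp":[0,0,0],"angular":[0,0,0],"gripper":85}]'

```text
clock: 4.25
position: [0.4894, -0.1113, 0.0318]
ee_rot: [0.706, -0.101, 0.694, 0.093]
contact_force: [0.8, 0.1, -0.5]
width: 0.0854
```

Run:
```python
from h import *
plan([.481,-.1035,.027],16)
d,W=cloud("side"); w,_,_=wcloud()
cv2.imwrite("pics/g1.png",np.hstack([cv2.resize(d["image"][170:290,280:400],(480,480),interpolation=2),cv2.resize(w["image"][200:400,220:420],(320,320)).repeat(1,0) if 0 else cv2.resize(w["image"][160:400,240:400],(320,480))]))
```

```text
t 4.25 pos [ 0.4894 -0.1113  0.0318] jaw 15.8 q6 -0.64 w 0.0854 F [ 0.8  0.1 -0.5] n 1
world d [-0.0084  0.0078 -0.0048] tilt/turn deg [-0.25  0.88  0.73]
dp [0.038, 0.082, -0.05] ang [-0.003, 0.01, 0.008]
```

View pics/g1.png

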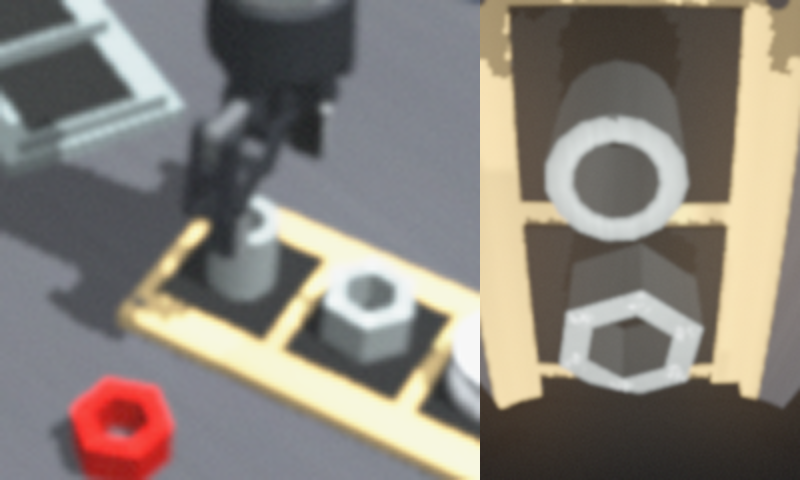

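The near fingertip shows at side pixel about (337,232), in front of the sleeve. I'll turn that into a height.

Run:
```python
from h import *
d=get_image("side")
for z in (.03,.04,.05,.06,.07):
    c=d["view"]@[.4465,-.1235,z,1]; print(z,d["mtx"][0,0]*c[0]/-c[2]+d["mtx"][0,2], d["mtx"][1,1]*-c[1]/-c[2]+d["mtx"][1,2])
plan([.481,-.1035,.024],16,nmin=2)
```

```text
0.03 335.1642498409031 246.08507843998785
0.04 335.4000035801994 242.95894805401858
0.05 335.6386823721323 239.79403102587327
0.06 335.88034099425494 236.58960099687732
0.07 336.12503560047355 233.3449133577067
t 4.4 pos [ 0.4891 -0.1111  0.0315] jaw 15.8 q6 -0.64 w 0.0849 F [-0.4 -0.9 -0.9] n 2
world d [-0.0081  0.0076 -0.0075] tilt/turn deg [-0.24  0.85  0.71]
dp [0.03, 0.04, -0.024] ang [-0.001, 0.005, 0.004]
dp [0.031, 0.04, -0.024] ang [-0.001, 0.005, 0.004]
```

Call:
arm_command --series '[{"dp":[0.02,0.04,-0.035],"angular":[-0.001,0.005,0.004],"gripper":85},{"dp":[0.02,0.04,-0.035],"angular":[-0.001,0.005,0.004],"gripper":85},{"dp":[0,0,0],"angular":[0,0,0],"gripper":85},{"dp":[0,0,0],"angular":[0,0,0],"gripper":55},{"dp":[0,0,0],"angular":[0,0,0],"gripper":50},{"dp":[0,0,0],"angular":[0,0,0],"gripper":50},{"dp":[0,0,0],"angular":[0,0,0],"gripper":50},{"dp":[0,0,0],"angular":[0,0,0],"gripper":50}]'

```text
clock: 5.4
position: [0.4776, -0.1035, 0.0261]
ee_rot: [0.699, -0.098, 0.701, 0.099]
contact_force: [-0.7, -0.5, -0.8]
width: 0.0501
```

Run:
```python
from h import *
plan([.481,-.1035,.024],16,nmin=2)
w,W,T=wcloud(); cv2.imwrite("pics/g2.png",w["image"])
f=np.median(T[...,:],axis=1) if 0 else None
m=(abs(T[...,1])<.016)&(abs(T[...,2])<.06)&(abs(T[...,2])>.02)&(T[...,0]>-.07)
for s in (1,-1):
    p=T[m&(T[...,2]*s>0)]; print(s,len(p), p[np.argsort(-p[:,0])][:60:8].round(4).tolist())
d,W=cloud("side"); cv2.imwrite("pics/g2s.png",cv2.resize(d["image"][170:290,280:400],(480,480),interpolation=2))
z=W[...,2]; t=W[(np.linalg.norm(W[...,:2]-[.481,-.1035],axis=-1)<.03)&(z>.058)&(z<.066)]; print("sleeve?",rect(t[:,:2]))
```

```text
t 5.4 pos [ 0.4776 -0.1035  0.0261] jaw 16.0 q6 -0.63 w 0.0501 F [-0.7 -0.5 -0.8] n 2
world d [ 0.0034 -0.     -0.0021] tilt/turn deg [-0.03 -0.13 -0.07]
dp [0.009, -0.004, 0.014] ang [-0.0, -0.001, -0.0]
dp [0.009, -0.004, 0.014] ang [-0.0, -0.001, -0.0]
1 4204 [[0.0164, -0.0114, 0.0443], [0.016, 0.0034, 0.0575], [0.0159, 0.01, 0.0459], [0.0159, -0.0001, 0.0557], [0.0157, 0.0015, 0.0479], [0.0157, -0.0036, 0.0469], [0.0156, 0.0116, 0.0443], [0.0156, -0.0051, 0.0506]]
-1 4026 [[0.0284, -0.0074, -0.0593], [0.0276, 0.0053, -0.0593], [0.0275, -0.0126, -0.0589], [0.0272, 0.0062, -0.0591], [0.0271, 0.0017, -0.058], [0.027, -0.0148, -0.059], [0.0269, 0.0138, -0.0583], [0.0268, -0.0075, -0.0589]]
sleeve? (array([ 0.487, -0.11 ]), array([0.045 , 0.0212]), 39.52)
```

View pics/g2s.png

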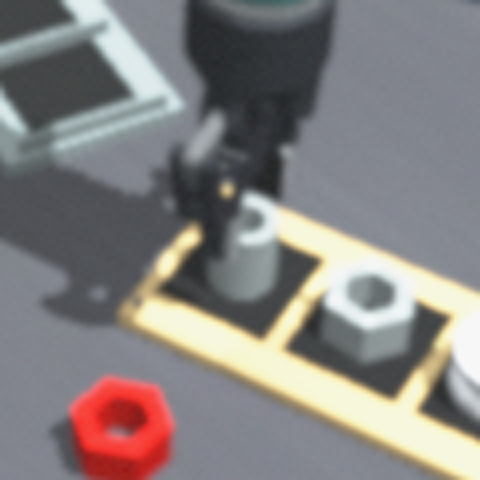

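Run:
```python
from h import *
w,W,T=wcloud()
m=(abs(T[...,1])<.014)&(abs(T[...,2])<.04)&(abs(T[...,2])>.0215)&(T[...,0]>-.07)&(T[...,0]<.012)
for s in (1,-1):
    p=T[m&(T[...,2]*s>0)]; print(s,len(p), p[np.argsort(-p[:,0])][:200:20].round(4).tolist())
d,W=cloud("side")
for v in range(216,242,2): print(v,[W[v,u].round(3).tolist() for u in (331,333,335,337)])
```

```text
1 2460 [[0.012, 0.0034, 0.0238], [0.012, 0.0068, 0.0354], [0.0119, 0.0027, 0.0245], [0.0119, -0.0135, 0.0313], [0.0119, 0.0026, 0.0336], [0.0119, 0.0076, 0.0217], [0.0118, -0.0037, 0.0261], [0.0118, -0.0088, 0.0263], [0.0118, -0.0023, 0.0313], [0.0118, 0.0138, 0.031]]
-1 2096 [[0.012, 0.0005, -0.0273], [0.012, -0.0119, -0.0253], [0.0119, -0.012, -0.0287], [0.0119, -0.0112, -0.0286], [0.0118, -0.0001, -0.0227], [0.0118, 0.002, -0.0233], [0.0117, 0.0069, -0.0263], [0.0117, -0.0059, -0.0283], [0.0116, 0.0131, -0.0273], [0.0116, -0.0087, -0.0238]]
216 [[0.415, -0.134, 0.15], [0.421, -0.134, 0.145], [0.432, -0.129, 0.135], [0.446, -0.123, 0.121]]
218 [[0.418, -0.132, 0.141], [0.424, -0.132, 0.137], [0.432, -0.13, 0.13], [0.448, -0.122, 0.113]]
220 [[0.421, -0.13, 0.132], [0.423, -0.133, 0.132], [0.431, -0.132, 0.126], [0.445, -0.124, 0.111]]
222 [[0.422, -0.129, 0.124], [0.424, -0.132, 0.126], [0.432, -0.131, 0.119], [0.443, -0.126, 0.108]]
224 [[0.422, -0.129, 0.119], [0.424, -0.133, 0.12], [0.434, -0.129, 0.111], [0.443, -0.127, 0.104]]
226 [[0.425, -0.127, 0.11], [0.427, -0.131, 0.111], [0.433, -0.131, 0.107], [0.449, -0.122, 0.09]]
228 [[0.44, -0.114, 0.084], [0.441, -0.118, 0.086], [0.445, -0.12, 0.085], [0.45, -0.122, 0.082]]
230 [[0.44, -0.114, 0.078], [0.44, -0.12, 0.082], [0.442, -0.123, 0.083], [0.448, -0.124, 0.079]]
232 [[0.441, -0.114, 0.07], [0.44, -0.12, 0.076], [0.445, -0.121, 0.074], [0.449, -0.123, 0.072]]
234 [[0.475, -0.083, 0.016], [0.442, -0.119, 0.068], [0.445, -0.122, 0.068], [0.448, -0.125, 0.068]]
236 [[0.471, -0.087, 0.015], [0.46, -0.103, 0.037], [0.462, -0.107, 0.039], [0.461, -0.114, 0.044]]
238 [[0.467, -0.091, 0.015], [0.462, -0.101, 0.027], [0.459, -0.11, 0.036], [0.461, -0.114, 0.038]]
240 [[0.464, -0.094, 0.013], [0.463, -0.101, 0.02], [0.462, -0.108, 0.025], [0.462, -0.114, 0.03]]
```

Both cameras put the fingertips about 40 mm above the reported TCP, which is much more than the text says. I'll go by the measured tips: lower to TCP z ≈ -0.008 so the tips are near 0.032, watch the force, then close.

Call:
arm_command --series '[{"dp":[0.07,-0.008,0.028],"angular":[0,0,0],"gripper":50},{"dp":[0.07,0,0],"angular":[0,0,0],"gripper":50},{"dp":[0.07,0,0],"angular":[0,0,0],"gripper":50},{"dp":[0.07,0,0],"angular":[0,0,0],"gripper":50},{"dp":[0,0,0],"angular":[0,0,0],"gripper":50},{"dp":[0,0,0],"angular":[0,0,0],"gripper":50},{"dp":[0,0,0],"angular":[0,0,0],"gripper":50},{"dp":[0,0,0],"angular":[0,0,0],"gripper":50}]'

```text
clock: 6.6
position: [0.481, -0.1034, -0.0103]
ee_rot: [0.699, -0.098, 0.701, 0.099]
contact_force: [-0.4, -0.5, -0.3]
width: 0.0498
```

Run:
```python
from h import *
plan([.481,-.1035,-.008],16)
d,W=cloud("side")
for v in range(228,252,3): print(v,[W[v,u].round(3).tolist() for u in (331,333,335,337)])
```

```text
t 6.6 pos [ 0.481  -0.1034 -0.0103] jaw 16.0 q6 -0.63 w 0.0498 F [-0.4 -0.5 -0.3] n 1
world d [ 0.     -0.0001  0.0023] tilt/turn deg [-0.03 -0.17 -0.11]
dp [-0.019, -0.001, 0.0] ang [-0.0, -0.002, -0.001]
228 [[0.421, -0.131, 0.11], [0.423, -0.134, 0.11], [0.433, -0.131, 0.102], [0.466, -0.107, 0.061]]
231 [[0.423, -0.129, 0.098], [0.425, -0.134, 0.1], [0.435, -0.13, 0.09], [0.45, -0.122, 0.074]]
234 [[0.432, -0.122, 0.077], [0.426, -0.133, 0.09], [0.436, -0.129, 0.08], [0.448, -0.125, 0.068]]
237 [[0.429, -0.125, 0.072], [0.427, -0.133, 0.08], [0.433, -0.133, 0.076], [0.452, -0.122, 0.053]]
240 [[0.443, -0.114, 0.044], [0.443, -0.119, 0.048], [0.447, -0.121, 0.047], [0.453, -0.122, 0.043]]
243 [[0.444, -0.113, 0.034], [0.446, -0.117, 0.036], [0.447, -0.122, 0.038], [0.452, -0.123, 0.036]]
246 [[0.449, -0.109, 0.016], [0.452, -0.113, 0.018], [0.452, -0.118, 0.022], [0.453, -0.123, 0.026]]
249 [[0.446, -0.112, 0.012], [0.446, -0.118, 0.017], [0.451, -0.12, 0.015], [0.453, -0.124, 0.016]]
```

No contact, and the tips are at about 0.033, so the 42 mm offset holds. Closing.

Call:
arm_command --series '[{"dp":[0,0,0],"angular":[0,0,0],"gripper":30},{"dp":[0,0,0],"angular":[0,0,0],"gripper":30},{"dp":[0,0,0],"angular":[0,0,0],"gripper":30},{"dp":[0,0,0],"angular":[0,0,0],"gripper":30},{"dp":[0,0,0],"angular":[0,0,0],"gripper":30},{"dp":[-0.3,0,0],"angular":[0,0,0],"gripper":30},{"dp":[-0.3,0,0],"angular":[0,0,0],"gripper":30},{"dp":[0,0,0],"angular":[0,0,0],"gripper":30}]' --grip_force 50

```text
clock: 7.65
position: [0.4796, -0.1028, 0.0617]
ee_rot: [0.698, -0.097, 0.703, 0.099]
contact_force: [-0.6, 1.0, -3.5]
width: 0.0367
```

Run:
```python
from h import *
plan([.513,.082,.07],-16.3)
d,W,T=wcloud(); cv2.imwrite("pics/h1.png",d["image"])
```

```text
t 7.65 pos [ 0.4796 -0.1028  0.0617] jaw 16.0 q6 -0.63 w 0.0367 F [-0.6  1.  -3.5] n 4
world d [0.0334 0.1848 0.0083] tilt/turn deg [32.26 -0.44 -0.15]
dp [-0.017, 0.351, 0.173] ang [0.09, -0.001, -0.0]
dp [-0.017, 0.372, 0.122] ang [0.09, -0.001, -0.0]
dp [-0.017, 0.385, 0.068] ang [0.09, -0.001, -0.0]
dp [-0.017, 0.391, 0.014] ang [0.09, -0.001, -0.0]
```

View pics/h1.png

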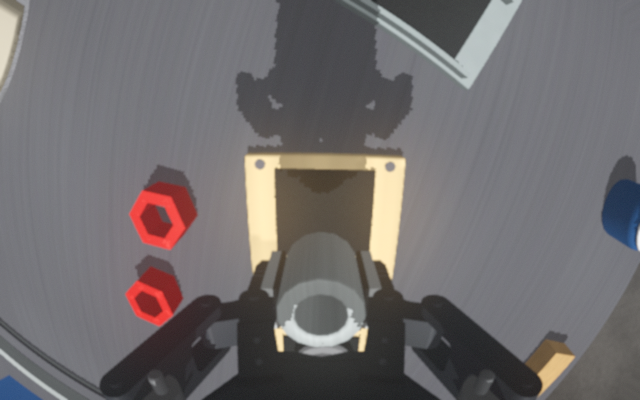

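The sleeve hangs upright in the fingers (centre about (321,290), width 36.7 mm, load about 3 N). Moving over the tray.

Call:
arm_command --series '[{"dp":[-0.017,0.351,0.173],"angular":[0.09,0,0],"gripper":30},{"dp":[-0.017,0.372,0.122],"angular":[0.09,0,0],"gripper":30},{"dp":[-0.017,0.385,0.068],"angular":[0.09,0,0],"gripper":30},{"dp":[-0.017,0.3,0.014],"angular":[0.08,0,0],"gripper":30},{"dp":[0,0,0],"angular":[0,0,0],"gripper":30},{"dp":[0,0,0],"angular":[0,0,0],"gripper":30},{"dp":[0,0,0],"angular":[0,0,0],"gripper":30},{"dp":[0,0,0],"angular":[0,0,0],"gripper":30}]'

```text
clock: 8.7
position: [0.503, 0.074, 0.0555]
ee_rot: [0.687, 0.103, 0.712, -0.103]
contact_force: [0.5, -1.2, -2.8]
width: 0.0362
```

Run:
```python
from h import *
plan([.513,.082,.06],-16.3)
d,W,T=wcloud(); cv2.imwrite("pics/t1.png",d["image"])
z=W[...,2]; m=(z>.006)&(z<.035)&(np.linalg.norm(W[...,:2]-[.547,.1975],axis=-1)<.2)
m=cv2.morphologyEx(m.astype(np.uint8),cv2.MORPH_OPEN,np.ones((3,3)))>0
print(m.sum(),rect(W[m][:,:2]))
```

```text
t 8.7 pos [0.503  0.074  0.0555] jaw -16.8 q6 0.3 w 0.0362 F [ 0.5 -1.2 -2.8] n 1
world d [0.01   0.008  0.0045] tilt/turn deg [-0.45 -1.94  0.34]
dp [-0.04, 0.087, 0.059] ang [-0.005, -0.022, 0.004]
41226 (array([0.5294, 0.1316]), array([0.1927, 0.121 ]), 73.96)
```

View pics/t1.png

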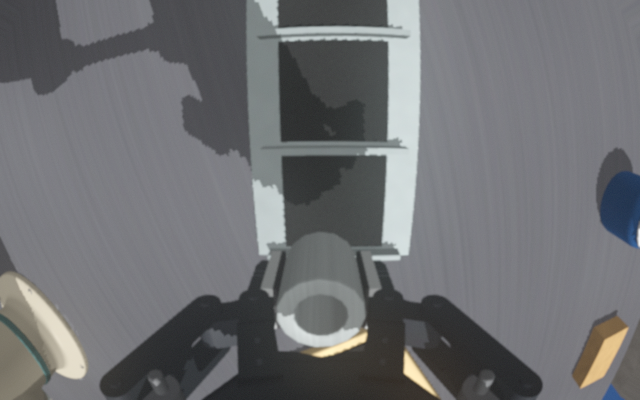

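The first bay is at image (335,200), with its near rib at v≈250. The tray end measured here matches the earlier fit within 2 mm. Now correct and descend.

Call:
arm_command --series '[{"dp":[0,0.058,0.098],"angular":[-0.005,-0.022,0.004],"gripper":30},{"dp":[0,0,0],"angular":[0,0,0],"gripper":30},{"dp":[0.13,0,0],"angular":[0,0,0],"gripper":30},{"dp":[0.13,0,0],"angular":[0,0,0],"gripper":30},{"dp":[0.12,0,0],"angular":[0,0,0],"gripper":30},{"dp":[0,0,0],"angular":[0,0,0],"gripper":30},{"dp":[0,0,0],"angular":[0,0,0],"gripper":30},{"dp":[0,0,0],"angular":[0,0,0],"gripper":30}]'

```text
clock: 9.75
position: [0.5197, 0.0766, 0.0101]
ee_rot: [0.703, 0.101, 0.697, -0.1]
contact_force: [0.3, -0.0, -3.9]
width: 0.0364
```

Run:
```python
from h import *
plan([.514,.082,-.009],-16.3)
```

```text
t 9.75 pos [0.5197 0.0766 0.0101] jaw -16.3 q6 0.3 w 0.0364 F [ 0.3 -0.  -3.9] n 1
world d [-0.0057  0.0054 -0.0191] tilt/turn deg [-0.03  0.46 -0.12]
dp [0.159, 0.03, -0.059] ang [-0.0, 0.005, -0.001]
```

Call:
arm_command --series '[{"dp":[0.05,0.03,-0.055],"angular":[0,0.005,0],"gripper":30},{"dp":[0,0,0],"angular":[0,0,0],"gripper":30},{"dp":[0.05,0,0],"angular":[0,0,0],"gripper":30},{"dp":[0.03,0,0],"angular":[0,0,0],"gripper":30},{"dp":[0,0,0],"angular":[0,0,0],"gripper":30},{"dp":[0,0,0],"angular":[0,0,0],"gripper":30},{"dp":[0,0,0],"angular":[0,0,0],"gripper":30},{"dp":[0,0,0],"angular":[0,0,0],"gripper":30}]'

```text
clock: 10.75
position: [0.5148, 0.0823, -0.0058]
ee_rot: [0.701, 0.101, 0.699, -0.1]
contact_force: [0.2, -0.4, -3.8]
width: 0.0364
```

Run:
```python
from h import *
plan([.514,.082,-.009],-16.3)
```

```text
t 10.75 pos [ 0.5148  0.0823 -0.0058] jaw -16.3 q6 0.31 w 0.0364 F [ 0.2 -0.4 -3.8] n 1
world d [-0.0008 -0.0003 -0.0032] tilt/turn deg [-0.02  0.08 -0.15]
dp [0.027, -0.005, -0.006] ang [-0.0, 0.001, -0.002]
```

Call:
arm_command --series '[{"dp":[0.034,-0.005,-0.006],"angular":[0,0,0],"gripper":30},{"dp":[0,0,0],"angular":[0,0,0],"gripper":30},{"dp":[0,0,0],"angular":[0,0,0],"gripper":30},{"dp":[0,0,0],"angular":[0,0,0],"gripper":75},{"dp":[0,0,0],"angular":[0,0,0],"gripper":75},{"dp":[0,0,0],"angular":[0,0,0],"gripper":75},{"dp":[-0.2,0,0],"angular":[0,0,0],"gripper":75},{"dp":[-0.4,0,0],"angular":[0,0,0],"gripper":75}]'

```text
clock: 11.75
position: [0.5118, 0.0816, 0.0611]
ee_rot: [0.698, 0.101, 0.701, -0.1]
contact_force: [1.3, -0.6, -0.3]
width: 0.0749
```

Run:
```python
from h import *
plan([.504,-.177,.08],8.2)
d,W=cloud("side"); z=W[...,2]; cv2.imwrite("pics/p1.png",d["image"][100:300,200:480])
t=W[(np.linalg.norm(W[...,:2]-[.514,.082],axis=-1)<.03)&(z>.056)&(z<.066)]; print(len(t),rect(t[:,:2]))
```

```text
t 11.75 pos [0.5118 0.0816 0.0611] jaw -16.3 q6 0.31 w 0.0749 F [ 1.3 -0.6 -0.3] n 5
world d [-0.0078 -0.2586  0.0189] tilt/turn deg [-24.53  -0.23  -0.09]
dp [-0.032, -0.417, 0.109] ang [-0.055, -0.001, -0.0]
dp [-0.032, -0.425, 0.073] ang [-0.055, -0.001, -0.0]
dp [-0.032, -0.43, 0.036] ang [-0.055, -0.001, -0.0]
dp [-0.032, -0.431, -0.001] ang [-0.055, -0.001, -0.0]
dp [-0.032, -0.43, -0.038] ang [-0.055, -0.001, -0.0]
117 (array([0.5128, 0.0791]), array([0.038 , 0.0361]), 60.16)
```

The sleeve is standing in its bay at about (0.513, 0.080). On to the nut.

Call:
arm_command --series '[{"dp":[-0.032,-0.417,0.109],"angular":[-0.055,0,0],"gripper":75},{"dp":[-0.01,-0.425,0.073],"angular":[-0.055,0,0],"gripper":75},{"dp":[0,-0.43,0.036],"angular":[-0.055,0,0],"gripper":75},{"dp":[0,-0.431,0],"angular":[-0.055,0,0],"gripper":75},{"dp":[0,-0.39,-0.038],"angular":[-0.05,0,0],"gripper":75},{"dp":[0,0,0],"angular":[0,0,0],"gripper":75},{"dp":[0,0,0],"angular":[0,0,0],"gripper":75},{"dp":[0,0,0],"angular":[0,0,0],"gripper":75}]'

```text
clock: 12.8
position: [0.5154, -0.1781, 0.0765]
ee_rot: [0.713, -0.056, 0.697, 0.055]
contact_force: [-0.2, -0.5, 0.4]
width: 0.0751
```

Run:
```python
from h import *
plan([.504,-.177,.04],8.2)
```

```text
t 12.8 pos [ 0.5154 -0.1781  0.0765] jaw 9.0 q6 -0.63 w 0.0751 F [-0.2 -0.5  0.4] n 1
world d [-0.0114  0.0011 -0.0365] tilt/turn deg [0.76 1.26 0.15]
dp [0.302, 0.025, -0.099] ang [0.008, 0.014, 0.002]
```

Call:
arm_command --series '[{"dp":[0.1,0.025,-0.097],"angular":[0.008,0.014,0.002],"gripper":75},{"dp":[0,0,0],"angular":[0,0,0],"gripper":75},{"dp":[0.2,0,0],"angular":[0,0,0],"gripper":75},{"dp":[0.2,0,0],"angular":[0,0,0],"gripper":75},{"dp":[0.15,0,0],"angular":[0,0,0],"gripper":75},{"dp":[0,0,0],"angular":[0,0,0],"gripper":75},{"dp":[0,0,0],"angular":[0,0,0],"gripper":75},{"dp":[0,0,0],"angular":[0,0,0],"gripper":75}]'

```text
clock: 13.8
position: [0.5039, -0.1723, -0.0033]
ee_rot: [0.705, -0.053, 0.705, 0.053]
contact_force: [-0.7, 0.7, -0.3]
width: 0.0753
```

Run:
```python
from h import *
plan([.504,-.177,-.021],8.2)
```

```text
t 13.8 pos [ 0.5039 -0.1723 -0.0033] jaw 8.6 q6 -0.61 w 0.0753 F [-0.7  0.7 -0.3] n 1
world d [ 0.0001 -0.0047 -0.0177] tilt/turn deg [ 0.36 -0.   -0.02]
dp [0.148, -0.039, -0.005] ang [0.004, -0.0, -0.0]
```

Call:
arm_command --series '[{"dp":[0.05,-0.039,-0.005],"angular":[0.004,0,0],"gripper":75},{"dp":[0.05,0,0],"angular":[0,0,0],"gripper":75},{"dp":[0.045,0,0],"angular":[0,0,0],"gripper":75},{"dp":[0,0,0],"angular":[0,0,0],"gripper":75},{"dp":[0,0,0],"angular":[0,0,0],"gripper":56},{"dp":[0,0,0],"angular":[0,0,0],"gripper":56},{"dp":[0,0,0],"angular":[0,0,0],"gripper":56},{"dp":[0,0,0],"angular":[0,0,0],"gripper":56}]'

```text
clock: 14.8
position: [0.5058, -0.1789, -0.0167]
ee_rot: [0.707, -0.052, 0.704, 0.049]
contact_force: [-0.4, -0.7, -0.4]
width: 0.0558
```

Run:
```python
from h import *
plan([.504,-.177,-.021],8.2)
```

```text
t 14.8 pos [ 0.5058 -0.1789 -0.0167] jaw 8.2 q6 -0.61 w 0.0558 F [-0.4 -0.7 -0.4] n 1
world d [-0.0018  0.0019 -0.0043] tilt/turn deg [0.01 0.24 0.22]
dp [0.036, 0.018, -0.013] ang [0.0, 0.003, 0.002]
```

Call:
arm_command --series '[{"dp":[0.035,0.016,-0.013],"angular":[0,0.003,0.002],"gripper":56},{"dp":[0,0,0],"angular":[0,0,0],"gripper":40},{"dp":[0,0,0],"angular":[0,0,0],"gripper":38},{"dp":[0,0,0],"angular":[0,0,0],"gripper":38},{"dp":[0,0,0],"angular":[0,0,0],"gripper":38},{"dp":[0,0,0],"angular":[0,0,0],"gripper":38},{"dp":[0,0,0],"angular":[0,0,0],"gripper":38},{"dp":[0,0,0],"angular":[0,0,0],"gripper":38}]'

```text
clock: 15.8
position: [0.5066, -0.1795, -0.0153]
ee_rot: [0.706, -0.053, 0.704, 0.049]
contact_force: [0.3, 0.1, 5.5]
width: 0.0452
```

Run:
```python
from h import *
plan([.504,-.177,.07],8.2)
```

```text
t 15.8 pos [ 0.5066 -0.1795 -0.0153] jaw 8.3 q6 -0.61 w 0.0452 F [0.3 0.1 5.5] n 2
world d [-0.0026  0.0025  0.0853] tilt/turn deg [0.12 0.15 0.33]
dp [-0.355, 0.01, -0.008] ang [0.001, 0.001, 0.002]
dp [-0.355, 0.011, -0.009] ang [0.001, 0.001, 0.002]
```

Call:
arm_command --series '[{"dp":[-0.15,0,0],"angular":[0,0,0],"gripper":38},{"dp":[-0.3,0,0],"angular":[0,0,0],"gripper":38},{"dp":[-0.3,0,0],"angular":[0,0,0],"gripper":38},{"dp":[0,0,0],"angular":[0,0,0],"gripper":38},{"dp":[0,0.3,0.05],"angular":[0.02,0,0],"gripper":38},{"dp":[0,0.4,0.07],"angular":[0.04,0,0],"gripper":38},{"dp":[0,0.4,0.07],"angular":[0.04,0,0],"gripper":38},{"dp":[0,0.4,0.07],"angular":[0.04,0,0],"gripper":38}]'

```text
clock: 16.8
position: [0.5183, 0.0063, 0.0635]
ee_rot: [0.7, 0.032, 0.713, -0.031]
contact_force: [0.8, -0.3, -2.4]
width: 0.0449
```

Run:
```python
from h import *
plan([.536,.157,.07],-16.3)
```

```text
t 16.8 pos [0.5183 0.0063 0.0635] jaw -5.1 q6 -0.03 w 0.0449 F [ 0.8 -0.3 -2.4] n 3
world d [0.0177 0.1507 0.0065] tilt/turn deg [11.16 -1.04  0.07]
dp [-0.018, 0.421, 0.011] ang [0.041, -0.004, 0.0]
dp [-0.018, 0.421, -0.016] ang [0.041, -0.004, 0.0]
dp [-0.018, 0.419, -0.043] ang [0.041, -0.004, 0.0]
```

Call:
arm_command --series '[{"dp":[-0.03,0.421,0.011],"angular":[0.041,-0.004,0],"gripper":38},{"dp":[-0.02,0.421,-0.016],"angular":[0.041,-0.004,0],"gripper":38},{"dp":[0,0.36,-0.043],"angular":[0.037,-0.004,0],"gripper":38},{"dp":[0,0,0],"angular":[0,0,0],"gripper":38},{"dp":[0,0,0],"angular":[0,0,0],"gripper":38},{"dp":[0.1,0,0],"angular":[0,0,0],"gripper":38},{"dp":[0.1,0,0],"angular":[0,0,0],"gripper":38},{"dp":[0,0,0],"angular":[0,0,0],"gripper":38}]'

```text
clock: 17.8
position: [0.5255, 0.154, 0.0299]
ee_rot: [0.692, 0.097, 0.708, -0.102]
contact_force: [0.1, -0.5, -1.5]
width: 0.0455
```

Run:
```python
from h import *
plan([.536,.157,-.012],-16.3)
```

```text
t 17.8 pos [0.5255 0.154  0.0299] jaw -16.1 q6 0.44 w 0.0455 F [ 0.1 -0.5 -1.5] n 1
world d [ 0.0105  0.003  -0.0419] tilt/turn deg [ 0.18 -1.18  0.59]
dp [0.347, 0.052, 0.085] ang [0.002, -0.013, 0.007]
```

Call:
arm_command --series '[{"dp":[0.0,0.045,0.075],"angular":[0,-0.012,0.006],"gripper":38},{"dp":[0,0,0],"angular":[0,0,0],"gripper":38},{"dp":[0.11,0,0],"angular":[0,0,0],"gripper":38},{"dp":[0.11,0,0],"angular":[0,0,0],"gripper":38},{"dp":[0.06,0,0],"angular":[0,0,0],"gripper":38},{"dp":[0,0,0],"angular":[0,0,0],"gripper":38},{"dp":[0,0,0],"angular":[0,0,0],"gripper":38},{"dp":[0,0,0],"angular":[0,0,0],"gripper":38}]'

```text
clock: 18.8
position: [0.5371, 0.1564, -0.006]
ee_rot: [0.7, 0.1, 0.7, -0.099]
contact_force: [-0.6, -0.7, -2.9]
width: 0.0455
```

Run:
```python
from h import *
plan([.536,.157,-.014],-16.3)
```

```text
t 18.8 pos [ 0.5371  0.1564 -0.006 ] jaw -16.2 q6 0.44 w 0.0455 F [-0.6 -0.7 -2.9] n 1
world d [-0.0011  0.0006 -0.008 ] tilt/turn deg [ 0.13  0.02 -0.01]
dp [0.066, 0.003, -0.01] ang [0.001, 0.0, -0.0]
```

Call:
arm_command --series '[{"dp":[0.04,0,-0.01],"angular":[0,0,0],"gripper":38},{"dp":[0.035,0,0],"angular":[0,0,0],"gripper":38},{"dp":[0,0,0],"angular":[0,0,0],"gripper":38},{"dp":[0,0,0],"angular":[0,0,0],"gripper":38},{"dp":[0,0,0],"angular":[0,0,0],"gripper":75},{"dp":[0,0,0],"angular":[0,0,0],"gripper":80},{"dp":[0,0,0],"angular":[0,0,0],"gripper":80},{"dp":[-0.2,0,0],"angular":[0,0,0],"gripper":80}]'

```text
clock: 19.8
position: [0.5358, 0.1567, 0.0088]
ee_rot: [0.7, 0.1, 0.7, -0.099]
contact_force: [0.1, -0.0, 0.5]
width: 0.0798
```

Call:
arm_command --series '[{"dp":[-0.35,0,0],"angular":[0,0,0],"gripper":80},{"dp":[-0.35,0,0],"angular":[0,0,0],"gripper":80},{"dp":[0,0,0],"angular":[0,0,0],"gripper":80},{"dp":[0,0,0],"angular":[0,0,0],"gripper":80},{"dp":[0,0,0],"angular":[0,0,0],"gripper":80},{"dp":[0,0,0],"angular":[0,0,0],"gripper":80},{"dp":[0,0,0],"angular":[0,0,0],"gripper":80},{"dp":[0,0,0],"angular":[0,0,0],"gripper":80}]'

```text
clock: 20.8
position: [0.5343, 0.1564, 0.0931]
ee_rot: [0.699, 0.099, 0.701, -0.1]
contact_force: [-0.3, -0.9, 0.3]
width: 0.08
```

Run:
```python
from h import *
plan([.526,-.2545,.085],16,rows=16)
d,W=cloud("scene"); z=W[...,2]
t=W[(np.linalg.norm(W[...,:2]-[.5365,.159],axis=-1)<.035)&(z>.035)&(z<.05)]; print(len(t),rect(t[:,:2]),np.median(t[:,2]))
```

```text
t 20.8 pos [0.5343 0.1564 0.0931] jaw -16.2 q6 0.44 w 0.08 F [-0.3 -0.9  0.3] n 7
world d [-0.0083 -0.4109 -0.0081] tilt/turn deg [-3.218e+01 -2.000e-01  3.000e-02]
dp [0.01, -0.473, 0.127] ang [-0.051, -0.0, 0.0]
dp [0.01, -0.481, 0.089] ang [-0.051, -0.0, 0.0]
dp [0.01, -0.487, 0.05] ang [-0.051, -0.0, 0.0]
dp [0.01, -0.489, 0.011] ang [-0.051, -0.0, 0.0]
dp [0.01, -0.488, -0.029] ang [-0.051, -0.0, 0.0]
dp [0.01, -0.485, -0.068] ang [-0.051, -0.0, 0.0]
dp [0.01, -0.478, -0.106] ang [-0.051, -0.0, 0.0]
207 (array([0.5398, 0.162 ]), array([0.054 , 0.0459]), 14.12) 0.04100725580943601
```

The nut is in its bay, at about (0.539, 0.160). Now the pulley.

Call:
arm_command --series '[{"dp":[0.02,-0.473,0.127],"angular":[-0.051,0,0],"gripper":85},{"dp":[0.01,-0.481,0.089],"angular":[-0.051,0,0],"gripper":85},{"dp":[0.01,-0.487,0.05],"angular":[-0.051,0,0],"gripper":85},{"dp":[0.01,-0.489,0.011],"angular":[-0.051,0,0],"gripper":85},{"dp":[0.02,-0.488,-0.04],"angular":[-0.051,0,0],"gripper":85},{"dp":[0.02,-0.485,-0.08],"angular":[-0.051,0,0],"gripper":85},{"dp":[0.02,-0.43,-0.13],"angular":[-0.049,0,0],"gripper":85},{"dp":[0,0,0],"angular":[0,0,0],"gripper":85}]'

```text
clock: 21.85
position: [0.5264, -0.2622, 0.0797]
ee_rot: [0.7, -0.106, 0.698, 0.104]
contact_force: [-0.1, 0.3, 0.0]
width: 0.0854
```

Call:
arm_command --series '[{"dp":[0,0,0],"angular":[0,0,0],"gripper":85},{"dp":[0,0,0],"angular":[0,0,0],"gripper":85},{"dp":[0,0,0],"angular":[0,0,0],"gripper":85},{"dp":[0,0,0],"angular":[0,0,0],"gripper":85},{"dp":[0,0,0],"angular":[0,0,0],"gripper":85},{"dp":[0,0,0],"angular":[0,0,0],"gripper":85},{"dp":[0,0,0],"angular":[0,0,0],"gripper":85},{"dp":[0,0,0],"angular":[0,0,0],"gripper":85}]'

```text
clock: 22.85
position: [0.5267, -0.2571, 0.0799]
ee_rot: [0.7, -0.106, 0.698, 0.106]
contact_force: [0.4, 0.1, 0.5]
width: 0.085
```

Run:
```python
from h import *
plan([.526,-.2545,.0],16,nmin=4)
```

```text
t 22.85 pos [ 0.5267 -0.2571  0.0799] jaw 17.3 q6 -0.88 w 0.085 F [0.4 0.1 0.5] n 4
world d [-0.0007  0.0026 -0.0799] tilt/turn deg [1.29 0.13 0.01]
dp [0.166, 0.006, -0.0] ang [0.004, 0.0, 0.0]
dp [0.166, 0.006, -0.0] ang [0.004, 0.0, 0.0]
dp [0.166, 0.006, 0.0] ang [0.004, 0.0, 0.0]
dp [0.166, 0.006, 0.0] ang [0.004, 0.0, 0.0]
```

Call:
arm_command --series '[{"dp":[0.17,0.02,-0.005],"angular":[0.012,0,0],"gripper":85},{"dp":[0.17,0,0],"angular":[0,0,0],"gripper":85},{"dp":[0.17,0,0],"angular":[0,0,0],"gripper":85},{"dp":[0.17,0,0],"angular":[0,0,0],"gripper":85},{"dp":[0.05,0,0],"angular":[0,0,0],"gripper":85},{"dp":[0,0,0],"angular":[0,0,0],"gripper":85},{"dp":[0,0,0],"angular":[0,0,0],"gripper":85},{"dp":[0,0,0],"angular":[0,0,0],"gripper":85}]'

```text
clock: 23.85
position: [0.5279, -0.2571, -0.0075]
ee_rot: [0.703, -0.1, 0.698, 0.098]
contact_force: [0.2, -0.2, 0.2]
width: 0.0848
```

Run:
```python
from h import *
plan([.526,-.2545,-.022],16,nmin=2)
```

```text
t 23.85 pos [ 0.5279 -0.2571 -0.0075] jaw 16.1 q6 -0.86 w 0.0848 F [ 0.2 -0.2  0.2] n 2
world d [-0.0019  0.0026 -0.0145] tilt/turn deg [0.11 0.36 0.28]
dp [0.06, 0.013, -0.005] ang [0.001, 0.002, 0.002]
dp [0.06, 0.013, -0.005] ang [0.001, 0.002, 0.002]
```

Call:
arm_command --series '[{"dp":[0.06,0.02,-0.009],"angular":[0,0.002,0.002],"gripper":85},{"dp":[0.055,0,0],"angular":[0,0,0],"gripper":85},{"dp":[0,0,0],"angular":[0,0,0],"gripper":66},{"dp":[0,0,0],"angular":[0,0,0],"gripper":66},{"dp":[0,0,0],"angular":[0,0,0],"gripper":66},{"dp":[0,0,0],"angular":[0,0,0],"gripper":66},{"dp":[0,0,0],"angular":[0,0,0],"gripper":66},{"dp":[0,0,0],"angular":[0,0,0],"gripper":66}]'

```text
clock: 24.85
position: [0.5244, -0.256, -0.0197]
ee_rot: [0.7, -0.101, 0.7, 0.099]
contact_force: [-0.0, 0.0, 1.2]
width: 0.0661
```

Run:
```python
from h import *
plan([.526,-.2545,-.022],16,nmin=2)
d,W=cloud("side"); cv2.imwrite("pics/g3.png",cv2.resize(d["image"][190:310,340:460],(600,600),interpolation=2))
s=get_state()["position"]; M=(np.linalg.norm(W[...,:2]-s[:2]+.042*np.array([.96,.28]),axis=-1)<.012); p=W[M]; print(len(p),np.sort(p[:,2])[::max(1,len(p)//25)].round(3))
```

```text
t 24.85 pos [ 0.5244 -0.256  -0.0197] jaw 16.2 q6 -0.85 w 0.0661 F [-0.   0.   1.2] n 2
world d [ 0.0016  0.0015 -0.0023] tilt/turn deg [ 0.24 -0.03  0.16]
dp [0.009, 0.004, 0.008] ang [0.001, -0.0, 0.001]
dp [0.009, 0.004, 0.008] ang [0.001, -0.0, 0.001]
1173 [0.01  0.014 0.033 0.111 0.121 0.13  0.142 0.153 0.164 0.175 0.183 0.201
 0.211 0.22  0.231 0.242 0.253 0.263 0.274 0.285 0.294 0.305 0.314 0.322
 0.36  0.407]
```

View pics/g3.png

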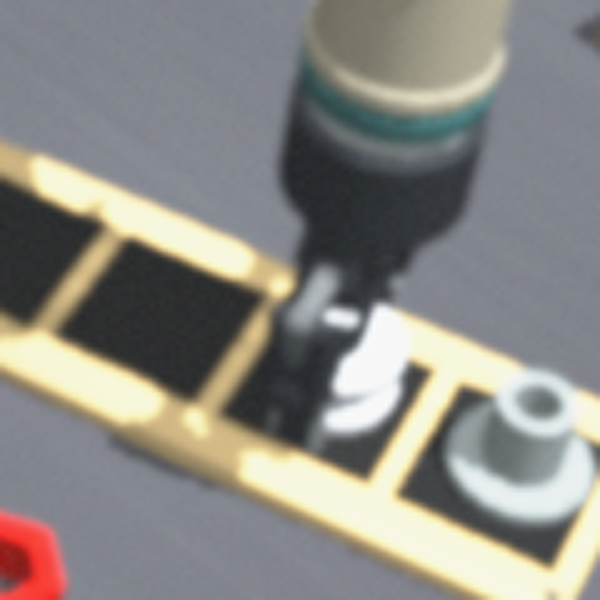

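The fingertip, crop (318,445), reaches down to the lower rim and almost to the pad, so it covers both rims. Closing and lifting.

Call:
arm_command --series '[{"dp":[0,0.005,0.012],"angular":[0,0,0],"gripper":52},{"dp":[0,0,0],"angular":[0,0,0],"gripper":50},{"dp":[0,0,0],"angular":[0,0,0],"gripper":50},{"dp":[0,0,0],"angular":[0,0,0],"gripper":50},{"dp":[0,0,0],"angular":[0,0,0],"gripper":50},{"dp":[-0.04,0,0],"angular":[0,0,0],"gripper":50},{"dp":[-0.1,0,0],"angular":[0,0,0],"gripper":50},{"dp":[0,0,0],"angular":[0,0,0],"gripper":50}]'

```text
clock: 25.9
position: [0.5257, -0.2554, -0.0006]
ee_rot: [0.7, -0.102, 0.7, 0.099]
contact_force: [-0.7, 0.4, -1.6]
width: 0.0569
```

Call:
arm_command --series '[{"dp":[-0.3,0,0],"angular":[0,0,0],"gripper":50},{"dp":[-0.35,0,0],"angular":[0,0,0],"gripper":50},{"dp":[0,0.1,0],"angular":[0.02,0,0],"gripper":50},{"dp":[0,0.3,0.05],"angular":[0.04,0,0],"gripper":50},{"dp":[0,0.45,0.1],"angular":[0.05,0,0],"gripper":50},{"dp":[0,0.45,0.1],"angular":[0.05,0,0],"gripper":50},{"dp":[0,0.45,0.1],"angular":[0.05,0,0],"gripper":50},{"dp":[0,0.45,0.1],"angular":[0.05,0,0],"gripper":50}]'

```text
clock: 26.9
position: [0.5534, 0.0133, 0.0789]
ee_rot: [0.706, 0.05, 0.704, -0.053]
contact_force: [1.3, -0.7, -2.4]
width: 0.0576
```

Run:
```python
from h import *
plan([.559,.235,.08],-16.3)
```

```text
t 26.9 pos [0.5534 0.0133 0.0789] jaw -8.4 q6 0.05 w 0.0576 F [ 1.3 -0.7 -2.4] n 4
world d [0.0056 0.2217 0.0011] tilt/turn deg [7.93 0.17 0.27]
dp [-0.005, 0.459, -0.056] ang [0.022, 0.0, 0.001]
dp [-0.004, 0.456, -0.072] ang [0.022, 0.0, 0.001]
dp [-0.003, 0.454, -0.087] ang [0.022, 0.0, 0.001]
dp [-0.003, 0.45, -0.103] ang [0.022, 0.0, 0.001]
```

Call:
arm_command --series '[{"dp":[-0.01,0.459,-0.056],"angular":[0.022,0,0],"gripper":50},{"dp":[0,0.456,-0.072],"angular":[0.022,0,0],"gripper":50},{"dp":[0,0.454,-0.087],"angular":[0.022,0,0],"gripper":50},{"dp":[0,0.39,-0.09],"angular":[0.02,0,0],"gripper":50},{"dp":[0,0,0],"angular":[0,0,0],"gripper":50},{"dp":[0.1,0,0],"angular":[0,0,0],"gripper":50},{"dp":[0.1,0,0],"angular":[0,0,0],"gripper":50},{"dp":[0,0,0],"angular":[0,0,0],"gripper":50}]'

```text
clock: 27.9
position: [0.5579, 0.236, 0.052]
ee_rot: [0.701, 0.097, 0.699, -0.102]
contact_force: [-1.2, -0.3, -2.4]
width: 0.0575
```

Run:
```python
from h import *
plan([.559,.235,.0],-16.3)
```

```text
t 27.9 pos [0.5579 0.236  0.052 ] jaw -16.2 q6 0.58 w 0.0575 F [-1.2 -0.3 -2.4] n 1
world d [ 0.0011 -0.001  -0.052 ] tilt/turn deg [0.12 0.16 0.32]
dp [0.434, -0.003, 0.01] ang [0.001, 0.002, 0.004]
```

Call:
arm_command --series '[{"dp":[0.14,0,0.008],"angular":[0,0.001,0.003],"gripper":50},{"dp":[0.14,0,0],"angular":[0,0,0],"gripper":50},{"dp":[0.14,0,0],"angular":[0,0,0],"gripper":50},{"dp":[0.04,0,0],"angular":[0,0,0],"gripper":50},{"dp":[0,0,0],"angular":[0,0,0],"gripper":50},{"dp":[0,0,0],"angular":[0,0,0],"gripper":50},{"dp":[0,0,0],"angular":[0,0,0],"gripper":50},{"dp":[0,0,0],"angular":[0,0,0],"gripper":50}]'

```text
clock: 28.9
position: [0.5615, 0.232, -0.0033]
ee_rot: [0.701, 0.101, 0.698, -0.101]
contact_force: [0.2, 0.2, -1.9]
width: 0.0568
```

Run:
```python
from h import *
plan([.559,.235,-.018],-16.3)
```

```text
t 28.9 pos [ 0.5615  0.232  -0.0033] jaw -16.5 q6 0.57 w 0.0568 F [ 0.2  0.2 -1.9] n 1
world d [-0.0025  0.003  -0.0147] tilt/turn deg [-0.19  0.26 -0.03]
dp [0.122, 0.018, -0.028] ang [-0.002, 0.003, -0.0]
```

Call:
arm_command --series '[{"dp":[0.06,0.018,-0.026],"angular":[0,0.002,0],"gripper":50},{"dp":[0.04,0,0],"angular":[0,0,0],"gripper":50},{"dp":[0,0,0],"angular":[0,0,0],"gripper":50},{"dp":[0,0,0],"angular":[0,0,0],"gripper":50},{"dp":[0,0,0],"angular":[0,0,0],"gripper":50},{"dp":[0,0,0],"angular":[0,0,0],"gripper":50},{"dp":[0,0,0],"angular":[0,0,0],"gripper":50},{"dp":[0,0,0],"angular":[0,0,0],"gripper":50}]'

```text
clock: 29.9
position: [0.5592, 0.2354, -0.0159]
ee_rot: [0.7, 0.102, 0.699, -0.101]
contact_force: [1.4, -0.4, -2.2]
width: 0.057
```

Run:
```python
from h import *
plan([.559,.235,-.019],-16.3)
```

```text
t 29.9 pos [ 0.5592  0.2354 -0.0159] jaw -16.5 q6 0.57 w 0.057 F [ 1.4 -0.4 -2.2] n 1
world d [-0.0002 -0.0004 -0.0031] tilt/turn deg [-0.18  0.1  -0.06]
dp [0.026, -0.004, -0.001] ang [-0.002, 0.001, -0.001]
```

Call:
arm_command --series '[{"dp":[0.026,0,0],"angular":[0,0,0],"gripper":50},{"dp":[0,0,0],"angular":[0,0,0],"gripper":50},{"dp":[0,0,0],"angular":[0,0,0],"gripper":50},{"dp":[0,0,0],"angular":[0,0,0],"gripper":70},{"dp":[0,0,0],"angular":[0,0,0],"gripper":82},{"dp":[0,0,0],"angular":[0,0,0],"gripper":82},{"dp":[0,0,0],"angular":[0,0,0],"gripper":82},{"dp":[-0.2,0,0],"angular":[0,0,0],"gripper":82}]'

```text
clock: 30.9
position: [0.5586, 0.2352, 0.0054]
ee_rot: [0.7, 0.101, 0.7, -0.101]
contact_force: [0.3, 0.7, 0.6]
width: 0.0818
```

Call:
arm_command --series '[{"dp":[-0.35,0,0],"angular":[0,0,0],"gripper":82},{"dp":[-0.4,0,0],"angular":[0,0,0],"gripper":82},{"dp":[0,0,0],"angular":[0,0,0],"gripper":75},{"dp":[0,0,0],"angular":[0,0,0],"gripper":75},{"dp":[0,0,0],"angular":[0,0,0],"gripper":75},{"dp":[0,0,0],"angular":[0,0,0],"gripper":75},{"dp":[0,0,0],"angular":[0,0,0],"gripper":75},{"dp":[0,0,0],"angular":[0,0,0],"gripper":75}]'

```text
clock: 31.9
position: [0.5568, 0.2347, 0.0949]
ee_rot: [0.698, 0.101, 0.702, -0.102]
contact_force: [-0.1, 0.1, -0.2]
width: 0.075
```

Run:
```python
from h import *
plan([.5483,-.3366,.085],16,rows=16)
d,W=cloud("scene"); z=W[...,2]
t=W[(np.linalg.norm(W[...,:2]-[.559,.236],axis=-1)<.035)&(z>.035)&(z<.05)]; print(len(t),rect(t[:,:2]),np.median(t[:,2]))
```

```text
t 31.9 pos [0.5568 0.2347 0.0949] jaw -16.5 q6 0.57 w 0.075 F [-0.1  0.1 -0.2] n 10
world d [-0.0085 -0.5713 -0.0099] tilt/turn deg [-32.48  -0.3    0.09]
dp [0.009, -0.458, 0.128] ang [-0.036, -0.0, 0.0]
dp [0.009, -0.465, 0.102] ang [-0.036, -0.0, 0.0]
dp [0.009, -0.47, 0.076] ang [-0.036, -0.0, 0.0]
dp [0.009, -0.474, 0.049] ang [-0.036, -0.0, 0.0]
dp [0.009, -0.476, 0.022] ang [-0.036, -0.0, 0.0]
dp [0.009, -0.476, -0.005] ang [-0.036, -0.0, 0.0]
dp [0.009, -0.475, -0.032] ang [-0.036, -0.0, 0.0]
dp [0.009, -0.472, -0.059] ang [-0.036, -0.0, 0.0]
dp [0.009, -0.468, -0.086] ang [-0.036, -0.0, 0.0]
dp [0.008, -0.463, -0.112] ang [-0.036, -0.0, 0.0]
380 (array([0.562 , 0.2388]), array([0.0562, 0.0564]), 77.75) 0.043356423599427235
```

The pulley is in its bay, at about (0.561, 0.237). Last is the flange.

Call:
arm_command --series '[{"dp":[0.009,-0.458,0.128],"angular":[-0.036,0,0],"gripper":70},{"dp":[0.009,-0.465,0.102],"angular":[-0.036,0,0],"gripper":70},{"dp":[0.009,-0.47,0.076],"angular":[-0.036,0,0],"gripper":70},{"dp":[0.009,-0.474,0.049],"angular":[-0.036,0,0],"gripper":70},{"dp":[0.009,-0.476,0.022],"angular":[-0.036,0,0],"gripper":70},{"dp":[0.009,-0.476,-0.005],"angular":[-0.036,0,0],"gripper":70},{"dp":[0.009,-0.475,-0.032],"angular":[-0.036,0,0],"gripper":70},{"dp":[0.009,-0.472,-0.059],"angular":[-0.036,0,0],"gripper":70}]'

```text
clock: 32.95
position: [0.5568, -0.2314, 0.0868]
ee_rot: [0.704, -0.067, 0.704, 0.066]
contact_force: [1.6, 0.3, 0.7]
width: 0.0699
```

Run:
```python
from h import *
plan([.5483,-.3366,.085],16)
```

```text
t 32.95 pos [ 0.5568 -0.2314  0.0868] jaw 10.8 q6 -0.7 w 0.0699 F [1.6 0.3 0.7] n 2
world d [-0.0085 -0.1052 -0.0018] tilt/turn deg [-5.2   0.05  0.05]
dp [0.008, -0.424, -0.117] ang [-0.029, 0.0, 0.0]
dp [0.008, -0.418, -0.136] ang [-0.029, 0.0, 0.0]
```

Call:
arm_command --series '[{"dp":[0.008,-0.41,-0.117],"angular":[-0.029,0,0],"gripper":65},{"dp":[0.008,-0.34,-0.12],"angular":[-0.025,0,0],"gripper":65},{"dp":[0,0,0],"angular":[0,0,0],"gripper":65},{"dp":[0,0,0],"angular":[0,0,0],"gripper":65},{"dp":[0,0,0],"angular":[0,0,0],"gripper":65},{"dp":[0,0,0],"angular":[0,0,0],"gripper":65},{"dp":[0,0,0],"angular":[0,0,0],"gripper":65},{"dp":[0,0,0],"angular":[0,0,0],"gripper":65}]'

```text
clock: 33.95
position: [0.5476, -0.329, 0.0846]
ee_rot: [0.701, -0.097, 0.7, 0.096]
contact_force: [0.3, -0.3, -0.4]
width: 0.0649
```

Run:
```python
from h import *
plan([.5483,-.3366,.0],16)
```

```text
t 33.95 pos [ 0.5476 -0.329   0.0846] jaw 15.7 q6 -0.92 w 0.0649 F [ 0.3 -0.3 -0.4] n 2
world d [ 0.0007 -0.0076 -0.0846] tilt/turn deg [-0.3   0.1   0.04]
dp [0.352, -0.031, -0.006] ang [-0.002, 0.001, 0.0]
dp [0.352, -0.031, -0.006] ang [-0.002, 0.001, 0.0]
```

Call:
arm_command --series '[{"dp":[0.1,-0.062,-0.012],"angular":[-0.003,0,0],"gripper":60},{"dp":[0.2,0,0],"angular":[0,0,0],"gripper":60},{"dp":[0.2,0,0],"angular":[0,0,0],"gripper":60},{"dp":[0.18,0,0],"angular":[0,0,0],"gripper":60},{"dp":[0,0,0],"angular":[0,0,0],"gripper":60},{"dp":[0,0,0],"angular":[0,0,0],"gripper":60},{"dp":[0,0,0],"angular":[0,0,0],"gripper":60},{"dp":[0,0,0],"angular":[0,0,0],"gripper":50}]'

```text
clock: 34.95
position: [0.5495, -0.34, -0.0001]
ee_rot: [0.701, -0.1, 0.699, 0.097]
contact_force: [-0.2, -0.1, -0.6]
width: 0.0499
```

Run:
```python
from h import *
plan([.5483,-.3366,-.007],16)
```

```text
t 34.95 pos [ 5.495e-01 -3.400e-01 -1.000e-04] jaw 16.0 q6 -0.94 w 0.0499 F [-0.2 -0.1 -0.6] n 1
world d [-0.0012  0.0034 -0.0069] tilt/turn deg [0.03 0.17 0.24]
dp [0.057, 0.03, -0.002] ang [0.0, 0.002, 0.003]
```

Call:
arm_command --series '[{"dp":[0.057,0.028,-0.002],"angular":[0,0.002,0.002],"gripper":50},{"dp":[0,0,0],"angular":[0,0,0],"gripper":50},{"dp":[0,0,0],"angular":[0,0,0],"gripper":28},{"dp":[0,0,0],"angular":[0,0,0],"gripper":26},{"dp":[0,0,0],"angular":[0,0,0],"gripper":26},{"dp":[0,0,0],"angular":[0,0,0],"gripper":26},{"dp":[0,0,0],"angular":[0,0,0],"gripper":26},{"dp":[0,0,0],"angular":[0,0,0],"gripper":26}]'

```text
clock: 35.95
position: [0.5479, -0.3373, -0.0057]
ee_rot: [0.7, -0.1, 0.7, 0.098]
contact_force: [-1.2, -0.9, 0.5]
width: 0.0329
```

Run:
```python
from h import *
plan([.5483,-.3366,-.007],16)
```

```text
t 35.95 pos [ 0.5479 -0.3373 -0.0057] jaw 16.1 q6 -0.94 w 0.0329 F [-1.2 -0.9  0.5] n 1
world d [ 0.0004  0.0007 -0.0013] tilt/turn deg [ 0.09 -0.06  0.15]
dp [0.011, 0.005, 0.005] ang [0.001, -0.001, 0.002]
```

Call:
arm_command --series '[{"dp":[-0.1,0,0],"angular":[0,0,0],"gripper":26},{"dp":[-0.3,0,0],"angular":[0,0,0],"gripper":26},{"dp":[-0.35,0,0],"angular":[0,0,0],"gripper":26},{"dp":[0,0.1,0],"angular":[0.02,0,0],"gripper":26},{"dp":[0,0.3,0.05],"angular":[0.04,0,0],"gripper":26},{"dp":[0,0.45,0.1],"angular":[0.05,0,0],"gripper":26},{"dp":[0,0.45,0.1],"angular":[0.05,0,0],"gripper":26},{"dp":[0,0.45,0.1],"angular":[0.05,0,0],"gripper":26}]'

```text
clock: 36.95
position: [0.56, -0.1222, 0.0868]
ee_rot: [0.706, 0.024, 0.707, -0.024]
contact_force: [1.5, -0.2, -3.6]
width: 0.0328
```

Run:
```python
from h import *
plan([.5815,.313,.085],-16.3)
```

```text
t 36.95 pos [ 0.56   -0.1222  0.0868] jaw -3.9 q6 -0.27 w 0.0328 F [ 1.5 -0.2 -3.6] n 8
world d [ 0.0215  0.4352 -0.0018] tilt/turn deg [12.41 -0.11  0.05]
dp [0.002, 0.454, -0.008] ang [0.017, -0.0, 0.0]
dp [0.002, 0.453, -0.021] ang [0.017, -0.0, 0.0]
dp [0.002, 0.453, -0.033] ang [0.017, -0.0, 0.0]
dp [0.002, 0.452, -0.045] ang [0.017, -0.0, 0.0]
dp [0.002, 0.45, -0.057] ang [0.017, -0.0, 0.0]
dp [0.002, 0.449, -0.07] ang [0.017, -0.0, 0.0]
dp [0.002, 0.447, -0.082] ang [0.017, -0.0, 0.0]
dp [0.002, 0.444, -0.094] ang [0.017, -0.0, 0.0]
```

Call:
arm_command --series '[{"dp":[0,0.454,-0.008],"angular":[0.017,0,0],"gripper":26},{"dp":[0,0.453,-0.021],"angular":[0.017,0,0],"gripper":26},{"dp":[0,0.453,-0.033],"angular":[0.017,0,0],"gripper":26},{"dp":[0,0.452,-0.045],"angular":[0.017,0,0],"gripper":26},{"dp":[0,0.45,-0.057],"angular":[0.017,0,0],"gripper":26},{"dp":[0,0.449,-0.07],"angular":[0.017,0,0],"gripper":26},{"dp":[0,0.41,-0.08],"angular":[0.017,0,0],"gripper":26},{"dp":[0,0.34,-0.08],"angular":[0.015,0,0],"gripper":26}]'

```text
clock: 37.95
position: [0.5782, 0.3118, 0.0882]
ee_rot: [0.699, 0.1, 0.7, -0.1]
contact_force: [0.0, 0.2, -3.2]
width: 0.033
```

Call:
arm_command --series '[{"dp":[0,0,0],"angular":[0,0,0],"gripper":26},{"dp":[0,0,0],"angular":[0,0,0],"gripper":26},{"dp":[0,0,0],"angular":[0,0,0],"gripper":26},{"dp":[0,0,0],"angular":[0,0,0],"gripper":26},{"dp":[0,0,0],"angular":[0,0,0],"gripper":26},{"dp":[0,0,0],"angular":[0,0,0],"gripper":26},{"dp":[0,0,0],"angular":[0,0,0],"gripper":26},{"dp":[0,0,0],"angular":[0,0,0],"gripper":26}]'

```text
clock: 38.95
position: [0.5772, 0.3108, 0.0879]
ee_rot: [0.699, 0.1, 0.701, -0.101]
contact_force: [-0.3, 0.1, -3.1]
width: 0.0327
```

Run:
```python
from h import *
plan([.5815,.313,.01],-16.3)
```

```text
t 38.95 pos [0.5772 0.3108 0.0879] jaw -16.3 q6 0.67 w 0.0327 F [-0.3  0.1 -3.1] n 2
world d [ 0.0043  0.0022 -0.0779] tilt/turn deg [-0.02 -0.19  0.11]
dp [0.325, 0.014, 0.016] ang [-0.0, -0.001, 0.001]
dp [0.325, 0.014, 0.015] ang [-0.0, -0.001, 0.001]
```

Call:
arm_command --series '[{"dp":[0.1,0.028,0.031],"angular":[0,-0.002,0.001],"gripper":26},{"dp":[0.2,0,0],"angular":[0,0,0],"gripper":26},{"dp":[0.2,0,0],"angular":[0,0,0],"gripper":26},{"dp":[0.14,0,0],"angular":[0,0,0],"gripper":26},{"dp":[0,0,0],"angular":[0,0,0],"gripper":26},{"dp":[0,0,0],"angular":[0,0,0],"gripper":26},{"dp":[0,0,0],"angular":[0,0,0],"gripper":26},{"dp":[0,0,0],"angular":[0,0,0],"gripper":26}]'

```text
clock: 39.95
position: [0.5844, 0.3147, 0.0085]
ee_rot: [0.701, 0.101, 0.699, -0.099]
contact_force: [-1.1, -0.4, -3.5]
width: 0.0328
```

Run:
```python
from h import *
plan([.5815,.313,-.0045],-16.3)
```

```text
t 39.95 pos [0.5844 0.3147 0.0085] jaw -16.3 q6 0.67 w 0.0328 F [-1.1 -0.4 -3.5] n 1
world d [-0.0029 -0.0017 -0.013 ] tilt/turn deg [ 0.02  0.21 -0.16]
dp [0.108, -0.021, -0.02] ang [0.0, 0.002, -0.002]
```

Call:
arm_command --series '[{"dp":[0.06,-0.018,-0.018],"angular":[0,0.002,-0.002],"gripper":26},{"dp":[0.04,0,0],"angular":[0,0,0],"gripper":26},{"dp":[0,0,0],"angular":[0,0,0],"gripper":26},{"dp":[0,0,0],"angular":[0,0,0],"gripper":26},{"dp":[0,0,0],"angular":[0,0,0],"gripper":26},{"dp":[0,0,0],"angular":[0,0,0],"gripper":26},{"dp":[0,0,0],"angular":[0,0,0],"gripper":26},{"dp":[0,0,0],"angular":[0,0,0],"gripper":26}]'

```text
clock: 40.95
position: [0.5822, 0.3134, -0.0033]
ee_rot: [0.701, 0.1, 0.699, -0.1]
contact_force: [-1.1, 0.1, -3.7]
width: 0.0323
```

Run:
```python
from h import *
plan([.5815,.313,-.0055],-16.3)
```

```text
t 40.95 pos [ 0.5822  0.3134 -0.0033] jaw -16.3 q6 0.67 w 0.0323 F [-1.1  0.1 -3.7] n 1
world d [-0.0007 -0.0004 -0.0022] tilt/turn deg [ 0.02  0.11 -0.03]
dp [0.019, -0.005, -0.005] ang [0.0, 0.001, -0.0]
```

Call:
arm_command --series '[{"dp":[0.022,0,0],"angular":[0,0,0],"gripper":26},{"dp":[0,0,0],"angular":[0,0,0],"gripper":26},{"dp":[0,0,0],"angular":[0,0,0],"gripper":26},{"dp":[0,0,0],"angular":[0,0,0],"gripper":50},{"dp":[0,0,0],"angular":[0,0,0],"gripper":70},{"dp":[0,0,0],"angular":[0,0,0],"gripper":70},{"dp":[0,0,0],"angular":[0,0,0],"gripper":70},{"dp":[-0.2,0,0],"angular":[0,0,0],"gripper":70}]'

```text
clock: 41.95
position: [0.5823, 0.3133, 0.0183]
ee_rot: [0.701, 0.1, 0.699, -0.1]
contact_force: [0.2, 0.9, 0.6]
width: 0.0698
```

Call:
arm_command --series '[{"dp":[-0.35,0,0],"angular":[0,0,0],"gripper":70},{"dp":[-0.5,0,0],"angular":[0,0,0],"gripper":70},{"dp":[-0.5,0,0],"angular":[0,0,0],"gripper":70},{"dp":[-0.4,-0.4,0],"angular":[0,0,0],"gripper":70},{"dp":[0,-0.4,0],"angular":[0,0,0],"gripper":70},{"dp":[0,-0.4,0],"angular":[0,0,0],"gripper":70},{"dp":[0,-0.4,0],"angular":[0,0,0],"gripper":70},{"dp":[0,0,0],"angular":[0,0,0],"gripper":70}]'

```text
clock: 42.95
position: [0.53, 0.1295, 0.2332]
ee_rot: [0.704, 0.1, 0.696, -0.099]
contact_force: [0.4, 0.5, -0.3]
width: 0.0703
```

Call:
arm_command --series '[{"dp":[0,0,0],"angular":[0,0,0],"gripper":70},{"dp":[0,0,0],"angular":[0,0,0],"gripper":70},{"dp":[0,0,0],"angular":[0,0,0],"gripper":70},{"dp":[0,0,0],"angular":[0,0,0],"gripper":70},{"dp":[0,0,0],"angular":[0,0,0],"gripper":70},{"dp":[0,0,0],"angular":[0,0,0],"gripper":70},{"dp":[0,0,0],"angular":[0,0,0],"gripper":70},{"dp":[0,0,0],"angular":[0,0,0],"gripper":70}]'

```text
clock: 43.95
position: [0.5311, 0.1331, 0.2326]
ee_rot: [0.704, 0.099, 0.697, -0.097]
contact_force: [-0.7, 0.1, -0.0]
width: 0.0699
```

Run:
```python
from h import *
s=get_state(); print(s["clock"],s["position"],s["contact_force"])
d,W,T=wcloud(); cv2.imwrite("pics/end.png",d["image"]); z=W[...,2]; xy=W[...,:2]
m=(z>.007)&(z<.03)&(np.linalg.norm(xy-[.547,.1975],axis=-1)<.2)
m=cv2.morphologyEx(m.astype(np.uint8),cv2.MORPH_OPEN,np.ones((3,3)))>0
r=rect(W[m][:,:2]); print("tray",r); a=r[2] if r[1][0]>r[1][1] else r[2]+90
ey=np.array([np.cos(np.radians(a)),np.sin(np.radians(a))]); ex=np.array([ey[1],-ey[0]])
for n,c,h in (("s",(.514,.082),.061),("n",(.537,.16),.043),("p",(.559,.236),.045),("f",(.5815,.313),.059)):
    t=W[(np.linalg.norm(xy-c,axis=-1)<.04)&(abs(z-h)<.005)]
    (cc,rr)=cv2.minEnclosingCircle(t[:,:2].astype(np.float32)); k=rect(t[:,:2]); e=k[0]-r[0]
    print(n,len(t),k,"tray xy",(e@ex).round(4),(e@ey).round(4),"z",np.median(t[:,2]).round(4))
```

```text
43.95 [0.53105391 0.13308753 0.23259471] [-0.71166622  0.115998   -0.04171137]
tray (array([0.5464, 0.1909]), array([0.3181, 0.1207]), 74.02)
s 496 (array([0.5156, 0.0824]), array([0.036 , 0.0349]), 73.06) tray xy 0.0003 -0.1128 z 0.0601
n 865 (array([0.5379, 0.16  ]), array([0.0516, 0.046 ]), 74.57) tray xy 0.0003 -0.032 z 0.0424
p 1711 (array([0.5607, 0.2374]), array([0.0563, 0.057 ]), 73.82) tray xy 0.0009 0.0486 z 0.0443
f 442 (array([0.5831, 0.3115]), array([0.0299, 0.0329]), 74.85) tray xy 0.0021 0.126 z 0.058
```

View pics/end.png

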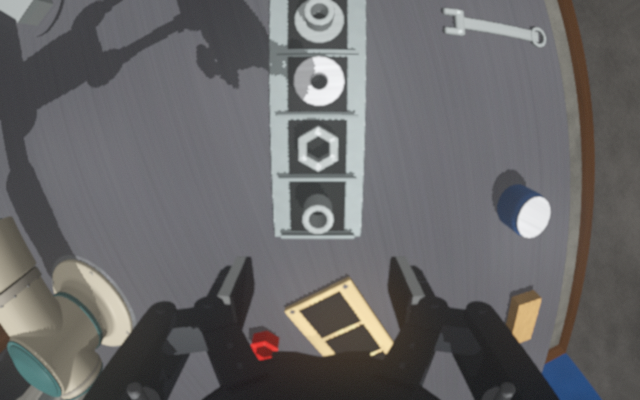

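The picture shows all four parts upright and centred on their pads: flange (318,20), pulley (319,81), nut (318,149), sleeve (318,215). The tray's far end is cut off here, so the fitted length is 318 mm instead of 330 mm. Allowing for that 6 mm, the tray y values are -0.119, -0.038, +0.042 and +0.120. Handing in.

```bash
python3 -c "
from rig import *
print(sign_off())"
```

```text
the job is handed in; nothing more can be done
None
```

I moved all four parts from the board to the tray in reverse order and handed the job in at about 44 s. From the left on the board they stood sleeve, nut, pulley, flange. In the tray they now stand flange, pulley, nut, sleeve.

The last wrist-camera check showed every part upright on its pad, with top heights within 1 mm of nominal. Measured positions in the tray frame:

| Part | Across the row (x) | Along the row (y) | Bay centre (y) |
|---|---|---|---|
| sleeve | 0 mm | -119 mm | -120 mm |
| nut | 0 mm | -38 mm | -40 mm |
| pulley | +1 mm | +42 mm | +40 mm |
| flange | +2 mm | +120 mm | +120 mm |

The gripper was open and clear above the tray. I saw no force readings above about 6 N.

Two things disagreed along the way:
- **Fingertips:** when I measured them, they sat about 40 mm behind the reported TCP, much more than the text says. I set the grasp heights from the measured tips.
- **Final tray fit:** the far end of the tray was outside the picture, so the fit came out 12 mm short. The y values above are corrected by 6 mm for that, and the fixed cameras' checks of the first three parts agree within a few millimetres. The flange was checked only in this last view.

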